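Lay the limestone courses on the display stand

ROBOT

A 6-joint arm with a two-finger parallel gripper is mounted at the origin on the work surface. World frame = base frame: x ahead of the robot, y to its left, z up, the work surface at z = 0. Lengths are in m, angles in rad, forces in N, time in s.
With the tool pointing down it reaches from about 0.4 to 0.825 m from the base axis. Payload 7 kg.
Tool frame: the origin (TCP) lies at the centre of the arm's flange, where the gripper is bolted on; the fingertips stand 178 mm ahead of it and the grasp point (between the pads) lies 159 mm ahead of it; z points along the fingers, y is the direction in which the jaws open and shut (so a half turn about z gives the same grasp; the last joint's range is limited). The gripper opens to 88 mm and grips with 3 to 60 N. Pads are 19 mm wide; open, the fingers measure 130 mm over their backs; the gripper's body (78 mm by 193 mm) begins 47 mm behind the grasp point.
Start: joints at [-0.899, 0.359, 0.012, 0, -1.224, -0.288], TCP at [0.253, -0.626, 0.405] pointing down, gripper open.
Joint ranges: [-3.07, 3.07], [-1.43, 2.12], [-1.02, 1.25], [-3.03, 1.67], [-3.05, -0], [-3.03, 3.03]. Speed limits (rad/s): [2.39, 2.39, 3.01, 3.14, 3.14, 3.14].

INTERFACE

Orientations are given as [roll, pitch, yaw] about the fixed x, y, z axes, in that order (R = Rz(yaw) Ry(pitch) Rx(roll)).
In Python, from station import * gives the robot as it stands.
- The arm moves only by the tool send_rows, never from a script. Its argument "motion" is a list of rows, each an object with "offset": the shift along the tool's x, y, z in cm, a list of three; "turn": the turn about the tool's z in degrees. In form: [{"offset": [x, y, z], "turn": turn}, ...]. A call has 1 to 8 rows; each row is the pose to reach, as a shift and turn from the pose commanded when the call began, along the tool's axes at that moment; what a row does not reach only later rows make up. A row lasts 1/10 s, in which the tool goes at most 50 mm and 8.59 degrees, less where a joint would pass 70% of its speed; a pose out of reach is approached as far as the arm can. A call with a gripper value outside its range is refused whole. "hand" is the opening, from -1 (shut) to 1 (fully open), set as the call begins (left out, the last holds). The fingers move at their own pace and stop on an object; "squeeze" is the grip in N (left out, the last holds). Time passes only in rows, so rows that repeat a pose let the fingers close. It gives the time, the measured TCP pose, the force and the opening at its end, in the units of the state.
- get_state(): the state, without advancing time (a new reading comes with each control period).
- grab_frame(name): name is "scene" or "top" or "wrist"; returns a dict with "frame" (480x640x3 uint8, blue, green, red), "range_z" (480x640 float32, m along the optical axis (not along the pixel's ray), 0 where there is no reading), "vertical_fov" (degrees; the focal length in pixels is half the picture's height over the tangent of half this angle, whatever the lens; pixels are square), "cx", "cy" (the principal point, pixels), "cam_to_world" (4x4, takes a point from camera to world coordinates). Camera axes: x right, y up, looking along -z (the intrinsics and any distortion apply to the point x, -y, -z); pixel columns grow to the right and rows downward; lengths in m; the calibration is good to about 2 mm. The wrist camera is an equidistant fisheye: a pixel r from the principal point sees the ray r / f radians off the axis. A picture is of the moment at which its call begins.
- job_done(): hands the job in, once; it reports no verdict.
The state is a dict: "t": time; "q": joint angles; "qd": joint speeds; "joint_efforts": joint torques, N m; "eef_pos": TCP position; "ee_rot": TCP orientation; "force": force on the tool from outside, world axes, zero at the start; "moment": the same for the moment, N m; "width": finger opening in m.
Only numpy, scipy, OpenCV 4.12 (cv2) and the standard library are available. Lean on these libraries where they do the work, as an engineer would, in place of code of your own. Each camera call takes 0.05 s, during which the arm holds its last target. There are 200 camera calls.

TASK

On the sloping display stand, continue the row of limestone slabs up the slope: first the long slab, then the short one, each lying flat and straight over the slab below so that 55 mm of that slab stays showing, set down and not dropped. The slabs lie flush in their cases and come out only if the end away from the propped cover is pressed down, so that the slab tips up against the pocket wall and can be taken by its raised sides, under the cover. Leave the bottles, beaker, bowl and measuring cylinder where they stand.

Things in the scene. Friction and masses are not known exactly. Their poses are not given: they have to be found in the camera images.
- slab_long_center (a point): centre of the long limestone slab, 96 x 40 x 12 mm (its x, y, z axes; z is its thickness), about 120 g (84 to 168), a thin dark gauge line across its face; starts flush in the pocket of case_long
- slab_short_center (a point): centre of the short limestone slab, 80 x 40 x 12 mm (x, y, z), about 100 g (70 to 140), same line; starts flush in the pocket of case_short
- case_long: fixed plywood case, 50 mm high, 63 mm wide, from x = -58 to +100 mm; origin on the table under the pocket's centre; x runs from the near (pressing) end to the far (cover) end. The 100 x 43 mm pocket holds the 96 mm slab flush with the case top; its near wall is only 34 mm high.
- press_long (a point): point to press: on the slab's face, 13 mm from its near end, 50 mm up. Pushed down (1 to 4 N) until the slab lies on the ramp (this point sinks about 18 mm), the slab rocks over and stays tipped by itself at 34 degrees, near end against the near wall, far end out above the case top: lift it straight up clear of that wall; grip its long sides there, about 39 mm from its centre.
- ramp_long (a point): edge in the pocket floor, 38 mm up, under the slab 2 mm to the near side of its centre: from here the floor is level to the far end and falls as a 34 degree ramp to the near end, so the slab rocks on this edge. Axes as the case.
- cover_long (a point): middle of the top edge of a fixed clear cover in an aluminium frame (66 mm wide, 140 mm long, 5 mm thick), propped over the pocket's far end: it rises from the case top at case x = 94 mm and leans towards the near end, 34 degrees from vertical. Beneath it a gripper fits tilted about 34 degrees, square to the tipped slab.
- case_short: fixed plywood case, 50 mm high, 63 mm wide, from x = -50 to +96 mm; origin on the table under the pocket's centre; x runs from the near (pressing) end to the far (cover) end. The 84 x 43 mm pocket holds the 80 mm slab flush with the case top; its near wall is only 34 mm high.
- press_short (a point): point to press: on the slab's face, 13 mm from its near end, 50 mm up. Pushed down (1 to 4 N) until the slab lies on the ramp (this point sinks about 14 mm), the slab rocks over and stays tipped by itself at 34 degrees, near end against the near wall, far end out above the case top: lift it straight up clear of that wall; grip its long sides there, about 31 mm from its centre.
- ramp_short (a point): edge in the pocket floor, 38 mm up, under the slab 2 mm to the near side of its centre: from here the floor is level to the far end and falls as a 34 degree ramp to the near end, so the slab rocks on this edge. Axes as the case.
- cover_short (a point): middle of the top edge of a fixed clear cover in an aluminium frame (66 mm wide, 140 mm long, 5 mm thick), propped over the pocket's far end: it rises from the case top at case x = 90 mm and leans towards the near end, 34 degrees from vertical. Beneath it a gripper fits tilted about 34 degrees, square to the tipped slab.
- stand: fixed wooden stand, foot 200 x 60 mm, 108 mm high bare; origin under the foot's centre, x points up the slope (horizontally). Its 22 degree deck, narrower than the slabs so that fingers may pass beside it, carries a fixed bottom slab 90 x 40 x 12 mm and two stepped battens 30 mm wide under the heads of the slabs to be laid; these are held by friction alone.
- course1 (a point): where the centre of the long slab belongs: its x axis points up the slope (22 degrees above level), y across, z out of the slope. Here the slab's lower edge is 55 mm up from the lower edge of the fixed bottom slab (on the bottom slab's gauge line), it overlaps it by 35 mm, lies flat on it and on the first batten (12 mm slab on 12 mm slab)
- course2 (a point): where the centre of the short slab belongs, same axes: lower edge 55 mm up from the lower edge of the long slab below, overlapping it by 41 mm, lying flat on it and on the second batten
- bottle_a: glass bottle with a blue cap, 52 mm diameter, 125 mm tall, loose; origin at the centre of its underside; to be left alone
- bottle_b: second such bottle, 52 mm diameter, 125 mm tall, loose; origin at the centre of its underside; to be left alone
- beaker: empty glass beaker, 60 mm diameter, 80 mm tall, loose; origin at the centre of its underside; to be left alone
- dish: white ceramic bowl, 76 mm diameter, 30 mm high, loose; origin at the centre of its underside; to be left alone
- cylinder: slim glass measuring cylinder, foot 64 mm diameter, 175 mm tall, loose; origin at the centre of its underside; to be left alone

How it is judged:
On the way, in this order (a step that is already met when the one before it is completed fails the run):
1. the long slab is tipped up in its pocket (angle between slab_long_center's own z axis and vertical above 0.45 rad and horizontal distance between slab_long_center and case_long below 0.02 m and height (world z) of slab_long_center below 0.055 m), for 0.2 s.
2. the long slab lies on the bottom slab at its course and is let go (x of slab_long_center in the frame of course1 between -0.006 and 0.006 m and y of slab_long_center in the frame of course1 between -0.007 and 0.007 m and z of slab_long_center in the frame of course1 between -0.003 and 0.004 m and angle between the x axis of slab_long_center and the x axis of course1, either way round below 0.12 rad and angle between the z axis of slab_long_center and the z axis of course1, either way round below 0.09 rad and contact force between the fingers and slab_long below 0.05 N), for 0.2 s.
3. the short slab lies over the long one at its course and is let go (x of slab_short_center in the frame of course2 between -0.006 and 0.006 m and y of slab_short_center in the frame of course2 between -0.007 and 0.007 m and z of slab_short_center in the frame of course2 between -0.003 and 0.004 m and angle between the x axis of slab_short_center and the x axis of course2, either way round below 0.12 rad and angle between the z axis of slab_short_center and the z axis of course2, either way round below 0.09 rad and contact force between the fingers and slab_short below 0.05 N), for 0.2 s.
At the end, for the whole second after the job is handed in: Both slabs lie released at their courses: within 6 mm of the 55 mm exposure, 7 mm sideways, 0.12 rad of straight, and flat (within 0.09 rad and 3 to 4 mm in height) on the slab below and batten (x of slab_long_center in the frame of course1 between -0.006 and 0.006 m and y of slab_long_center in the frame of course1 between -0.007 and 0.007 m and z of slab_long_center in the frame of course1 between -0.003 and 0.004 m and angle between the x axis of slab_long_center and the x axis of course1, either way round below 0.12 rad and angle between the z axis of slab_long_center and the z axis of course1, either way round below 0.09 rad and x of slab_short_center in the frame of course2 between -0.006 and 0.006 m and y of slab_short_center in the frame of course2 between -0.007 and 0.007 m and z of slab_short_center in the frame of course2 between -0.003 and 0.004 m and angle between the x axis of slab_short_center and the x axis of course2, either way round below 0.12 rad and angle between the z axis of slab_short_center and the z axis of course2, either way round below 0.09 rad); the robot touches nothing.
It fails at once if a bystander was pushed more than 30 mm or tipped (distance of any of bottle_a, bottle_b, beaker, dish, cylinder from where it was at the start of the episode above 0.03 m or angle between any of bottle_a, bottle_b, beaker, dish, cylinder's own z axis and vertical above 0.4 rad).
It fails at once if a slab was dropped onto the stand (moving faster than 0.6 m/s within 30 mm of its place) ((distance between slab_long_center and course1 below 0.03 m and linear speed of slab_long above 0.6 m/s) or (distance between slab_short_center and course2 below 0.03 m and linear speed of slab_short above 0.6 m/s)).
It also fails if it takes over 72 s, if anything falls off the work surface, if the arm or the gripper's body presses on something with over 40 N, if the wrist force passes 120 N, or if a joint passes its speed limit or range.

## Working session

There is one attempt and no reset: what is moved stays moved. The work goes in short steps, Python scripts to look and compute and a tool call to move; the robot and the scene stay as the last step left them, time stands still between calls to the robot, and variables do not carry over. Pictures are saved under pics/ and viewed, about 8 in all and at most 12, crops included, and the job is handed in when it is done.

Besides the shell and the picture viewer there is one more tool, called after "Request:" as a command line: name --argument value ..., lists and objects as JSON in quotes. send_rows: Moves the arm, as the interface text tells. Its arguments: {"type":"object","properties":{"motion":{"type":"array"},"hand":{"type":"number"},"squeeze":{"type":"number"}},"required":["motion"]}

```bash
ls; mkdir -p pics; python3 - <<'E'
from station import *
import cv2,numpy as np
s=get_state();print(s)
for n in("scene","top"):
    g=grab_frame(n);cv2.imwrite(f"pics/{n}0.png",g["frame"]);np.savez(f"{n}0.npz",**g)
    print(n,g["vertical_fov"],g["cx"],g["cy"],np.round(g["cam_to_world"],3).tolist())
E
```

```text
pics
{'t': 0.0, 'q': array([-8.98917104e-01,  3.59384105e-01,  1.10398785e-02, -3.61374543e-04,
       -1.22411165e+00, -2.88103771e-01]), 'qd': array([ 9.56500257e-05, -2.31588384e-03, -2.29689073e-04, -8.56008494e-04,
        4.58605493e-04,  1.29553807e-03]), 'joint_efforts': array([ 3.03870647e-04, -5.82716775e+01,  2.93062162e+01,  6.99715465e+00,
        7.05628467e-03, -1.24163557e-04]), 'eef_pos': array([ 0.25265914, -0.62570749,  0.40371396]), 'ee_rot': array([ 3.13990497e+00, -1.45869815e-04, -2.75794015e+00]), 'force': array([-0.06028848,  0.41706767,  0.59613738]), 'moment': array([ 0.01818038, -0.00252713,  0.01661717]), 'width': 0.08770069709516588}
scene 42.71457752594988 328.347771596446 243.38224851326203 [[0.729, -0.517, 0.448, 1.179], [0.684, 0.55, -0.479, -0.66], [0.001, 0.656, 0.755, 1.181], [0.0, 0.0, 0.0, 1.0]]
top 56.47778667508999 317.2301568816977 232.03465017852898 [[-0.017, 0.977, -0.212, 0.385], [-1.0, -0.017, 0.001, -0.003], [-0.003, 0.212, 0.977, 1.056], [0.0, 0.0, 0.0, 1.0]]
```

View pics/scene0.png

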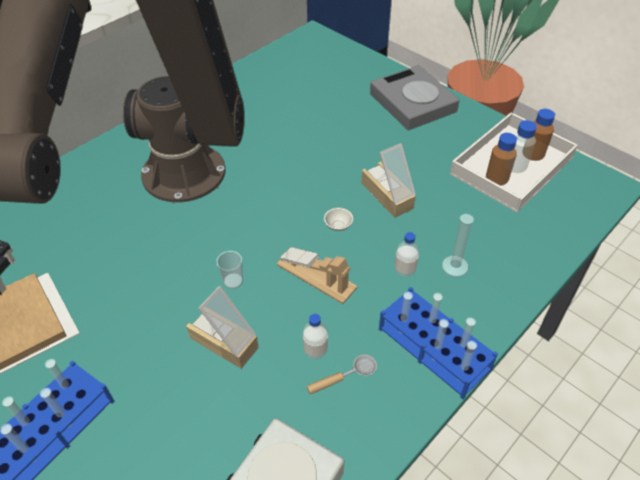

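View pics/top0.png

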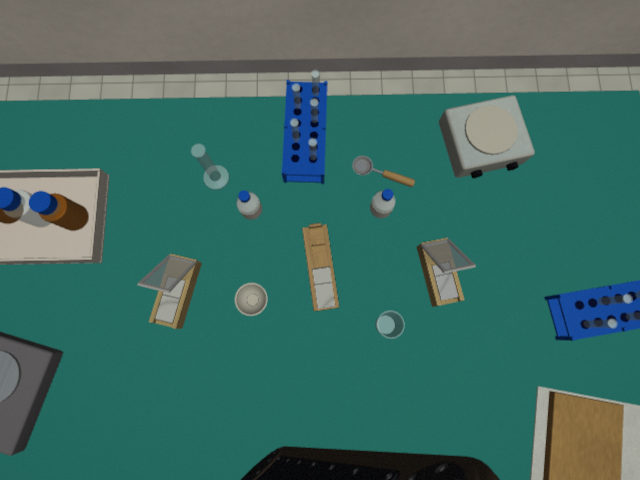

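View pics/o1.png

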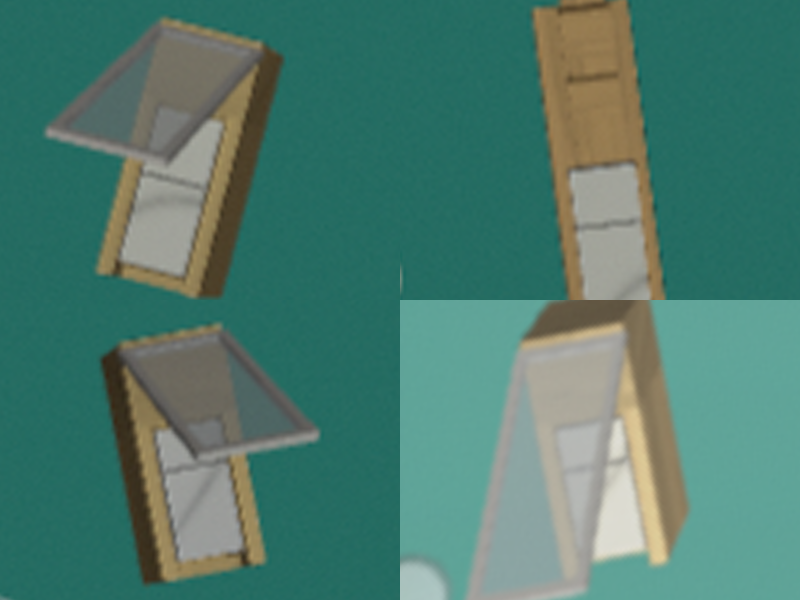

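Request:
send_rows --motion '[{"offset": [0, -5, 0], "turn": 0}, {"offset": [0, -10, 0], "turn": 0}, {"offset": [0, -15, 0], "turn": 0}, {"offset": [0, -20, 0], "turn": 0}, {"offset": [0, -25, 0], "turn": 0}, {"offset": [0, -35, 0], "turn": 0}, {"offset": [0, -40, 0], "turn": 0}, {"offset": [0, -40, 0], "turn": 0}]'

```text
t: 0.9
eef_pos: [0.3765, -0.9311, 0.3732]
ee_rot: [-3.127, -0.006, -2.758]
force: [1.0, 0.0, -5.1]
width: 0.0875
```

```bash
python3 -c "
from station import *
print(get_state())"
```

```text
{'t': 0.9, 'q': array([-0.99261802,  1.06773807,  1.24687146,  0.00885517, -1.73679754,
       -0.19320973]), 'qd': array([0.00549784, 0.13567795, 0.12366361, 0.04118745, 0.34163364,
       0.01023169]), 'joint_efforts': array([-6.92971889e-01, -1.26622324e+02,  4.00504482e+01,  1.03137606e+01,
       -1.48257606e+00,  3.38042818e-02]), 'eef_pos': array([ 0.3765338 , -0.93114579,  0.37319355]), 'ee_rot': array([-3.12702511, -0.00602861, -2.75818857]), 'force': array([ 0.98271459,  0.03486672, -5.07006757]), 'moment': array([ 0.12085189, -0.16582563, -0.03219588]), 'width': 0.08750194184853842}
```

Request:
send_rows --motion '[{"offset": [0, -5, 0], "turn": 0}, {"offset": [0, -10, 0], "turn": 0}, {"offset": [0, -15, 0], "turn": 0}, {"offset": [0, -20, 0], "turn": 0}]'

```text
t: 1.3
eef_pos: [0.3852, -0.9477, 0.3603]
ee_rot: [-3.063, -0.007, -2.758]
force: [0.3, 0.2, 0.4]
width: 0.0876
```

```bash
python3 -c "
from station import *
s=get_state();print(s['q'],s['qd'],s['eef_pos'],s['ee_rot'])"
```

```text
[-0.99177384  1.08588855  1.25090094  0.02238705 -1.65996476 -0.19234089] [-0.00028871  0.05801437 -0.00042422 -0.0010707   0.06678824  0.00150283] [ 0.38515951 -0.94770081  0.36029308] [-3.06289284 -0.00718555 -2.75803364]
```

Request:
send_rows --motion '[{"offset": [0, 5, 0], "turn": 0}, {"offset": [0, 10, 0], "turn": 0}, {"offset": [0, 15, 0], "turn": 0}, {"offset": [0, 20, 0], "turn": 0}, {"offset": [0, 20, 0], "turn": 0}]'

```text
t: 1.8
eef_pos: [0.3091, -0.7603, 0.3454]
ee_rot: [-3.062, -0.007, -2.758]
force: [0.9, -0.9, 1.0]
width: 0.0879
```

```bash
python3 -c "
from station import *
s=get_state();print(s['q'],s['qd'],s['eef_pos'],s['ee_rot'])"
```

```text
[-0.94243399  0.60575098  0.26767764  0.02824886 -1.15719228 -0.25494588] [ 0.133096   -0.78011863 -1.49803004  0.02481756  0.72752554 -0.15337581] [ 0.30909257 -0.7603472   0.34540662] [-3.06191305 -0.006793   -2.75807015]
```

```bash
cat > kin.py <<'E'
import numpy as np
from scipy.spatial.transform import Rotation as R
def fk(q,p):
    z0,r0,L2,a3,L4,d6=p
    Ry=lambda a:R.from_euler('y',a).as_matrix();Rx=lambda a:R.from_euler('x',a).as_matrix()
    A=R.from_euler('z',q[0]).as_matrix();o=np.array([0,0,z0])+A@[r0,0,0]
    A=A@Ry(q[1]);o=o+A@[0,0,L2]
    A=A@Ry(-q[2]);o=o+A@[L4,0,a3]
    A=A@Rx(-q[3])@Ry(-q[4]);o=o+A@[d6,0,0]
    A=A@Rx(-q[5])
    return o,A
E
python3 - <<'E'
from kin import *
from scipy.optimize import least_squares
Q=[[-8.98917104e-01,3.59384105e-01,1.10398785e-02,-3.61374543e-04,-1.22411165e+00,-2.88103771e-01],[-0.99261802,1.06773807,1.24687146,0.00885517,-1.73679754,-0.19320973],[-0.99177384,1.08588855,1.25090094,0.02238705,-1.65996476,-0.19234089],[-0.94243399,0.60575098,0.26767764,0.02824886,-1.15719228,-0.25494588]]
X=[[0.25265914,-0.62570749,0.40371396],[0.3765338,-0.93114579,0.37319355],[0.38515951,-0.94770081,0.36029308],[0.30909257,-0.7603472,0.34540662]]
E=[[3.13990497,-1.45869815e-04,-2.75794015],[-3.12702511,-0.00602861,-2.75818857],[-3.06289284,-0.00718555,-2.75803364],[-3.06191305,-.006793,-2.75807015]]
f=lambda p:np.concatenate([fk(q,p)[0]-x for q,x in zip(Q,X)]+[(p-[.4,0.04,.445,.04,.44,.1])*1e-4])
s=least_squares(f,[.4,.04,.445,.04,.44,.1]);print(s.x.round(4),np.abs(s.fun[:12]).max())
for q,e in zip(Q,E):
    o,A=fk(q,s.x);B=R.from_euler('xyz',e).as_matrix();print((A.T@B).round(3).tolist())
E
```

```text
[ 4.6387  1.2407 -0.3465 -0.7997 -0.226   3.2871] 0.1614268616990958
[[0.0, -0.0, 1.0], [-1.0, 0.0, 0.0], [-0.0, -1.0, -0.0]]
[[-0.0, 0.0, 1.0], [-1.0, -0.0, -0.0], [0.0, -1.0, 0.0]]
[[0.0, 0.0, 1.0], [-1.0, 0.0, 0.0], [-0.0, -1.0, 0.0]]
[[0.0, 0.0, 1.0], [-1.0, -0.0, 0.0], [0.0, -1.0, 0.0]]
```

```bash
cat > kin.py <<'E'
import numpy as np
from scipy.spatial.transform import Rotation as R
P=None
Ry=lambda a:R.from_euler('y',a).as_matrix()
Rx=lambda a:R.from_euler('x',a).as_matrix()
C=np.array([[0,0,1.],[-1,0,0],[0,-1,0]])
def fk(q,p):
    z0,r0,L2,a3,L4,d6,b=p[:7]
    A=R.from_euler('z',q[0]).as_matrix();o=np.array([0,0,z0])+A@[r0,b,0]
    A=A@Ry(q[1]);o=o+A@[0,0,L2]
    A=A@Ry(-q[2]);o=o+A@[L4,0,a3]
    A=A@Rx(-q[3])@Ry(-q[4]);o=o+A@[d6,0,0]
    A=A@Rx(-q[5])
    return o,A@C
E
python3 - <<'E'
from kin import *
from scipy.optimize import least_squares
Q=[[-8.98917104e-01,3.59384105e-01,1.10398785e-02,-3.61374543e-04,-1.22411165e+00,-2.88103771e-01],[-0.99261802,1.06773807,1.24687146,0.00885517,-1.73679754,-0.19320973],[-0.99177384,1.08588855,1.25090094,0.02238705,-1.65996476,-0.19234089],[-0.94243399,0.60575098,0.26767764,0.02824886,-1.15719228,-0.25494588]]
X=[[0.25265914,-0.62570749,0.40371396],[0.3765338,-0.93114579,0.37319355],[0.38515951,-0.94770081,0.36029308],[0.30909257,-0.7603472,0.34540662]]
p0=np.array([.3,0,.4,.0,.4,.1,-.19])
f=lambda p:np.concatenate([fk(q,p)[0]-x for q,x in zip(Q,X)]+[(p-p0)*1e-4])
s=least_squares(f,p0);print(s.x.round(4),s.fun[:12].round(4))
E
```

```text
[ 0.2577  0.0197  0.5865 -0.0102  0.4532  0.2369 -0.1912] [ 0.0011 -0.0005  0.0017 -0.0005  0.0011  0.001   0.0004 -0.0012 -0.001
 -0.001   0.0006 -0.0017]
```

```bash
cat >> kin.py <<'E'
P=np.array([0.2577,0.0197,0.5865,-0.0102,0.4532,0.2369,-0.1912])
LO=np.array([-3.07,-1.43,-1.02,-3.03,-3.05,-3.03]);HI=np.array([3.07,2.12,1.25,1.67,0,3.03])
from scipy.optimize import least_squares
def solve(q,tp,tR,w):
    def f(x):
        o,A=fk(x,P);return np.r_[o-tp,w*R.from_matrix(tR@A.T).as_rotvec()]
    return least_squares(f,np.clip(q,LO+1e-6,HI-1e-6),bounds=(LO,HI),xtol=1e-10).x
def call(q,rows,w):
    p0,R0=fk(q,P)
    out=[]
    for *off,t in rows:
        tp=p0+R0@np.array(off)/100;tR=R0@R.from_euler('z',np.radians(t)).as_matrix()
        p,A=fk(q,P);d=tp-p;n=np.linalg.norm(d);d*=min(1,.05/max(n,1e-9))
        rv=R.from_matrix(tR@A.T).as_rotvec();m=np.linalg.norm(rv);rv*=min(1,.15/max(m,1e-9))
        q=solve(q,p+d,R.from_rotvec(rv).as_matrix()@A,w)
    return q
def show(q):
    p,A=fk(q,P);z=A[:,2];print(p.round(4),'tilt',np.degrees(np.arccos(-z[2])).round(2),'az',np.degrees(np.arctan2(z[1],z[0])).round(1),'yaw',np.degrees(np.arctan2(A[1,0],A[0,0])).round(1),'q',q.round(3))
E
python3 - <<'E'
from kin import *
q0=np.array([-8.98917104e-01,3.59384105e-01,1.10398785e-02,-3.61374543e-04,-1.22411165e+00,-2.88103771e-01])
for w in(.1,.2,.4,.6,1,2):
    q=call(q0,[(0,-y,0,0) for y in(5,10,15,20,25,35,40,40)],w);print(w);show(q)
    q=call(q,[(0,-y,0,0) for y in(5,10,15,20)],w);show(q)
E
```

```text
0.1
[ 0.3974 -0.9818  0.4004] tilt 16.04 az -68.0 yaw -158.0 q [-0.993  1.052  1.25   0.053 -1.494 -0.191]
[ 0.4508 -1.1142  0.4404] tilt 53.85 az -68.0 yaw -158.0 q [-0.996  1.101  1.25   0.215 -0.8   -0.265]
0.2
[ 0.3879 -0.9583  0.3933] tilt 9.62 az -68.0 yaw -158.0 q [-0.993  1.053  1.25   0.032 -1.603 -0.191]
[ 0.4171 -1.0309  0.394 ] tilt 27.52 az -68.0 yaw -158.0 q [-0.994  1.077  1.25   0.092 -1.273 -0.199]
0.4
[ 0.3788 -0.936   0.3865] tilt 3.41 az -68.1 yaw -158.0 q [-0.993  1.057  1.25   0.012 -1.705 -0.192]
[ 0.3891 -0.9617  0.3581] tilt 7.51 az -68.0 yaw -158.0 q [-0.995  1.088  1.25   0.025 -1.604 -0.19 ]
0.6
[ 0.3762 -0.9295  0.3846] tilt 1.56 az -68.3 yaw -158.0 q [-0.993  1.059  1.25   0.005 -1.735 -0.193]
[ 0.3834 -0.9477  0.3506] tilt 3.36 az -68.1 yaw -158.0 q [-0.996  1.094  1.25   0.011 -1.669 -0.19 ]
1
[ 0.3747 -0.9259  0.3835] tilt 0.52 az -68.9 yaw -158.0 q [-0.993  1.06   1.25   0.002 -1.752 -0.194]
[ 0.3805 -0.9403  0.3466] tilt 1.16 az -68.4 yaw -158.0 q [-0.996  1.098  1.25   0.004 -1.703 -0.191]
2
[ 0.3741 -0.9243  0.383 ] tilt 0.06 az -76.0 yaw -158.0 q [-0.993  1.06   1.25   0.    -1.76  -0.194]
[ 0.3792 -0.9372  0.345 ] tilt 0.22 az -70.1 yaw -158.0 q [-9.960e-01  1.099e+00  1.250e+00  1.000e-03 -1.718e+00 -1.910e-01]
```

```bash
python3 - <<'E'
from kin import *
q0=np.array([-0.942,.6,.26,.028,-1.157,-.255])
for w in(.5,):
  for (x,y,z) in((.5,-.2,.4),(.5,-.2,.6),(.7,-.2,.45)):
    p,A=fk(q0,P);q=solve(q0,np.array([x,y,z]),A,5);print('--');show(q)
    for sg in(1,-1):
        qq=q
        for k in range(8):
            qq=call(qq,[(0,0,0,sg*8.5*i) for i in range(1,9)],w);print(sg,k,end=' ');show(qq)
E
```

```text
--
[ 0.5 -0.2  0.4] tilt 4.48 az -73.1 yaw -158.0 q [ 0.018  0.114 -0.331  0.084 -1.106 -1.242]
1 0 [ 0.5 -0.2  0.4] tilt 4.48 az -73.1 yaw 134.1 q [ 0.018  0.114 -0.331  0.084 -1.106 -2.429]
1 1 [ 0.492  -0.2447  0.3928] tilt 6.64 az 54.5 yaw 84.6 q [-0.153  0.153 -0.304 -0.118 -1.064 -3.03 ]
1 2 [ 0.4749 -0.2719  0.3599] tilt 27.53 az 49.2 yaw 56.0 q [-0.358  0.194 -0.403 -0.593 -0.888 -3.03 ]
1 3 [ 0.4611 -0.2699  0.3058] tilt 44.08 az 33.9 yaw 5.9 q [-0.436  0.242 -0.622 -1.257 -0.677 -3.03 ]
1 4 [ 0.4512 -0.2429  0.2472] tilt 51.52 az 18.5 yaw -51.5 q [-0.344  0.306 -0.871 -2.168 -0.625 -3.03 ]
1 5 [ 0.4471 -0.2429  0.2316] tilt 51.09 az -3.5 yaw -88.1 q [-0.145  0.286 -1.02  -3.03  -0.628 -3.03 ]
1 6 [ 0.4372 -0.2845  0.2184] tilt 53.5 az -8.3 yaw -93.5 q [-0.238  0.361 -1.02  -3.03  -0.745 -3.03 ]
1 7 [ 0.4247 -0.3217  0.2049] tilt 55.98 az -12.5 yaw -98.5 q [-0.321  0.438 -1.02  -3.03  -0.864 -3.03 ]
-1 0 [ 0.5 -0.2  0.4] tilt 4.48 az -73.1 yaw -90.0 q [ 0.018  0.114 -0.331  0.084 -1.106 -0.055]
-1 1 [ 0.5 -0.2  0.4] tilt 4.48 az -73.1 yaw -21.9 q [ 0.018  0.114 -0.331  0.084
[... 3462 characters left out ...]
 az -73.1 yaw -21.9 q [ 0.013  0.408  0.186  0.077 -1.327  1.156]
-1 2 [ 0.7  -0.2   0.45] tilt 4.48 az -73.1 yaw 45.9 q [ 0.013  0.408  0.186  0.077 -1.327  2.343]
-1 3 [ 0.6896 -0.1579  0.4364] tilt 12.53 az -73.2 yaw 94.3 q [ 0.124  0.357  0.067  0.227 -1.251  3.03 ]
-1 4 [ 0.6704 -0.1274  0.4021] tilt 32.67 az -58.8 yaw 118.9 q [ 0.292  0.273 -0.214  0.655 -1.032  3.03 ]
-1 5 [ 0.6495 -0.1163  0.3458] tilt 49.94 az -45.3 yaw 167.9 q [ 0.399  0.261 -0.52   1.224 -0.856  3.03 ]
-1 6 [ 0.5973 -0.0865  0.2663] tilt 60.28 az -38.7 yaw -146.4 q [ 0.547  0.365 -0.809  1.67  -0.962  3.03 ]
-1 7 [ 0.5254 -0.0364  0.1592] tilt 70.77 az -40.7 yaw -128.3 q [ 0.838  0.775 -1.02   1.67  -1.249  3.03 ]
```

```bash
python3 - <<'E'
from kin import *
q0=np.array([-0.942,.6,.26,.028,-1.157,-.255])
p,A0=fk(q0,P)
rho=.68
tv=.595*np.array([np.cos(np.radians(-14.5)),np.sin(np.radians(-14.5))])
for a in(45,55,65):
  for rho,z in((.6,.5),(.68,.5)):
    t=np.array([rho*np.cos(np.radians(a)),rho*np.sin(np.radians(a)),z])
    q=np.array([np.radians(a)+.29,.4,.1,0.05,-1.2,2.2])
    # orientation with q6 ~2.4
    z0=A0[:,2]
    best=None
    for k in np.arange(-180,180,10):
        Rk=A0@R.from_euler('z',np.radians(k)).as_matrix();s=solve(q,t,Rk,5)
        e=np.linalg.norm(fk(s,P)[0]-t)
        if e<1e-3 and abs(s[5]-2.6)<.15: best=s
    if best is None: print(a,rho,'none');continue
    print(a,rho,z);show(best);qq=best
    for k in range(3):
        qq=call(qq,[(0,0,0,-8.5*i) for i in range(1,9)],.5);v=fk(qq,P)[1][:2,2];print('  ',(v-tv).round(3),end=' ');show(qq)
# grasp feasibility
for name,c,yaw,d in(('long',(.456,.327),-14.5,37),('short',(.486,-.290),10.6,29)):
    ya=np.radians(yaw);X=np.array([np.cos(ya),np.sin(ya),0]);Z=np.array([0,0,1.])
    th=np.radians(36);s=np.radians(34)
    g=np.r_[c,0]+X*(-.0069+d*1e-3*np.cos(s))+Z*(.042+d*1e-3*np.sin(s))
    tz=X*np.sin(th)-Z*np.cos(th);tcp=g-.171*tz
    Y=np.cross(Z,X)
    for sg in(1,-1):
        ty=sg*Y;tx=np.cross(ty,tz);A=np.c_[tx,ty,tz]
        for i in range(12):
            q=solve(LO+(HI-LO)*np.random.rand(6),tcp,A,1);o,B=fk(q,P)
            if np.linalg.norm(o-tcp)<1e-4: print(name,sg,g.round(3),tcp.round(3),q.round(2))
E
```

```text
45 0.6 0.5
[0.4243 0.4243 0.5   ] tilt 4.48 az -73.1 yaw 122.1 q [ 1.132  0.198  0.006  0.053 -1.437  2.56 ]
   [-0.379  0.052] [0.3683 0.4374 0.4847] tilt 12.7 az -26.2 yaw 161.7 q [ 1.309  0.124 -0.131  0.222 -1.365  3.03 ]
   [-0.093  0.118] [0.3027 0.4364 0.441 ] tilt 28.96 az -3.6 yaw -173.1 q [ 1.578  0.024 -0.4    0.537 -1.235  3.03 ]
   [0.115 0.27 ] [0.2581 0.4242 0.3652] tilt 44.58 az 9.9 yaw -133.1 q [ 1.826  0.015 -0.716  0.888 -1.123  3.03 ]
45 0.68 0.5
[0.4808 0.4808 0.5   ] tilt 4.48 az -73.1 yaw 122.1 q [ 1.09   0.339  0.196  0.055 -1.484  2.604]
   [-0.376  0.046] [0.4317 0.4936 0.4847] tilt 13.0 az -27.2 yaw 157.0 q [ 1.233  0.269  0.052  0.228 -1.39   3.03 ]
   [-0.076  0.098] [0.3811 0.4937 0.4462] tilt 30.15 az -5.8 yaw 178.5 q [ 1.434  0.176 -0.219  0.565 -1.213  3.03 ]
   [0.15 0.25] [0.3478 0.4829 0.3817] tilt 47.17 az 8.0 yaw -141.8 q [ 1.605  0.151 -0.534  0.991 -1.059  3.03 ]
55 0.6 0.5
[0.3441 0.4915 0.5   ] tilt 4.48 az -73.1 yaw 132.1 q [ 1.302  0.203  0.012  0.042 -1.446  2.566]
   [-0.378  0.081] [0.2862 0.4951 0.4855] tilt 12.1 az -18.8 yaw 171.2 q [ 
[... 3027 characters left out ...]
305  0.197] [-0.43  0.34 -0.84 -1.95 -0.37  0.92]
short -1 [ 0.503 -0.287  0.058] [ 0.404 -0.305  0.197] [-0.43  0.34 -0.84 -1.95 -0.37 -2.22]
short -1 [ 0.503 -0.287  0.058] [ 0.404 -0.305  0.197] [-0.43  0.34 -0.84 -1.95 -0.37 -2.22]
short -1 [ 0.503 -0.287  0.058] [ 0.404 -0.305  0.197] [-0.43  0.34 -0.84 -1.95 -0.37 -2.22]
short -1 [ 0.503 -0.287  0.058] [ 0.404 -0.305  0.197] [-0.43  0.34 -0.84 -1.95 -0.37 -2.22]
short -1 [ 0.503 -0.287  0.058] [ 0.404 -0.305  0.197] [-0.43  0.34 -0.84 -1.95 -0.37 -2.22]
short -1 [ 0.503 -0.287  0.058] [ 0.404 -0.305  0.197] [-0.43  0.34 -0.84 -1.95 -0.37 -2.22]
short -1 [ 0.503 -0.287  0.058] [ 0.404 -0.305  0.197] [-0.43  0.34 -0.84 -1.95 -0.37 -2.22]
```

```bash
cat >> kin.py <<'E'
def off(A,d): return (A.T@np.asarray(d)*100).round(1)
def st():
    from station import get_state
    s=get_state();return s,R.from_euler('xyz',s['ee_rot']).as_matrix()
def rep():
    s,A=st();z=A[:,2];print('t',s['t'],'p',s['eef_pos'].round(4),'tilt %.2f az %.2f'%(np.degrees(np.arccos(-z[2])),np.degrees(np.arctan2(z[1],z[0]))),'ty',A[:,1].round(3),'q',s['q'].round(3),'F',s['force'].round(1),'w',round(s['width'],4));return s,A
E
python3 - <<'E'
from kin import *
s,A=rep()
for d in((.08,.35,.155),(.08,.385,0),(.08,.385,0)):
    print(off(A,d));A=A@R.from_euler('z',-np.radians(68)).as_matrix()
E
```

```text
t 1.8 p [ 0.3091 -0.7603  0.3454] tilt 4.58 az -72.89 ty [-0.374  0.924 -0.08 ] q [-0.942  0.606  0.268  0.028 -1.157 -0.255] F [ 0.9 -0.9  1. ] w 0.0879
[-20.4  28.1 -17.9]
[-38.4  -8.   -2.8]
[ -6.9 -38.6  -2.8]
```

Request:
send_rows --motion '[{"offset": [-2.6, 3.5, -2.2], "turn": -8.5}, {"offset": [-5.1, 7, -4.5], "turn": -17}, {"offset": [-7.7, 10.5, -6.7], "turn": -25.5}, {"offset": [-10.2, 14, -9], "turn": -34}, {"offset": [-12.8, 17.5, -11.2], "turn": -42.5}, {"offset": [-15.3, 21, -13.4], "turn": -51}, {"offset": [-17.9, 24.5, -15.7], "turn": -59.5}, {"offset": [-20.4, 28.1, -17.9], "turn": -68}]'

```text
t: 2.6
eef_pos: [0.39, -0.4115, 0.501]
ee_rot: [-3.117, -0.076, -1.566]
force: [1.6, 0.1, 0.6]
width: 0.0878
```

Request:
send_rows --motion '[{"offset": [-4.8, -1, -0.3], "turn": -8.5}, {"offset": [-9.6, -2, -0.7], "turn": -17}, {"offset": [-14.4, -3, -1], "turn": -25.5}, {"offset": [-19.2, -4, -1.4], "turn": -34}, {"offset": [-24, -5, -1.7], "turn": -42.5}, {"offset": [-28.8, -6, -2.1], "turn": -51}, {"offset": [-33.6, -7, -2.4], "turn": -59.5}, {"offset": [-38.4, -8, -2.8], "turn": -68}]'

```text
t: 3.4
eef_pos: [0.4693, -0.0269, 0.5013]
ee_rot: [3.083, -0.05, -0.376]
force: [1.2, -0.1, -0.1]
width: 0.0877
```

Request:
send_rows --motion '[{"offset": [-0.9, -4.8, -0.3], "turn": -8.5}, {"offset": [-1.7, -9.6, -0.7], "turn": -17}, {"offset": [-2.6, -14.4, -1], "turn": -25.5}, {"offset": [-3.5, -19.3, -1.4], "turn": -34}, {"offset": [-4.3, -24.1, -1.7], "turn": -42.5}, {"offset": [-5.2, -28.9, -2.1], "turn": -51}, {"offset": [-6, -33.7, -2.4], "turn": -59.5}, {"offset": [-6.9, -38.6, -2.8], "turn": -68}]'

```text
t: 4.2
eef_pos: [0.5503, 0.3575, 0.5026]
ee_rot: [3.075, 0.036, 0.808]
force: [0.7, -0.8, 0.2]
width: 0.0879
```

```bash
python3 -c "
from kin import *
rep()"
```

```text
t 4.2 p [0.5503 0.3575 0.5026] tilt 4.36 az -71.94 ty [ 0.723 -0.688  0.067] q [ 0.892  0.293  0.109  0.064 -1.429  1.477] F [ 0.7 -0.8  0.2] w 0.0879
```

Request:
send_rows --motion '[{"offset": [0, 0, 0], "turn": -8.5}, {"offset": [0, 0, 0], "turn": -17}, {"offset": [0, 0, 0], "turn": -25.5}, {"offset": [0, 0, 0], "turn": -34}, {"offset": [0, 0, 0], "turn": -42.5}, {"offset": [0, 0, 0], "turn": -51}, {"offset": [0, 0, 0], "turn": -59.5}, {"offset": [0, 0, 0], "turn": -68}]'

```text
t: 5.0
eef_pos: [0.5502, 0.3556, 0.5025]
ee_rot: [-3.133, 0.076, 1.996]
force: [-0.6, -0.6, -0.3]
width: 0.0871
```

Request:
send_rows --motion '[{"offset": [0, 0, 0], "turn": -8.5}, {"offset": [0, 0, 0], "turn": -17}, {"offset": [0, 0, 0], "turn": -25.5}, {"offset": [0, 0, 0], "turn": -34}, {"offset": [0, 0, 0], "turn": -42.5}, {"offset": [0, 0, 0], "turn": -51}, {"offset": [0, 0, 0], "turn": -59.5}, {"offset": [0, 0, 0], "turn": -68}]'

```text
t: 5.8
eef_pos: [0.4378, 0.3998, 0.4653]
ee_rot: [-3.117, 0.27, 2.724]
force: [-0.5, -0.3, 0.4]
width: 0.088
```

```bash
python3 -c "
from kin import *
s,A=rep()
for w in (.3,.5,1):
  q=np.array([ 0.892,0.293,0.109,0.064,-1.429,1.477])
  for k in range(2): q=call(q,[(0,0,0,-8.5*i) for i in range(1,9)],w)
  show(q)"
```

```text
t 5.8 p [0.4378 0.3998 0.4653] tilt 15.51 az -29.26 ty [ 0.411  0.911 -0.024] q [ 1.151  0.169 -0.24   0.29  -1.202  3.03 ] F [-0.5 -0.3  0.4] w 0.088
[0.5357 0.3636 0.4834] tilt 15.82 az -33.5 yaw 144.7 q [ 1.002  0.237  0.     0.283 -1.347  3.03 ]
[0.5052 0.3772 0.4722] tilt 15.04 az -32.6 yaw 147.9 q [ 1.054  0.218 -0.049  0.27  -1.327  3.03 ]
[0.2871 0.4258 0.4542] tilt 7.36 az -40.0 yaw 166.7 q [ 1.414  0.06  -0.264  0.114 -1.315  3.03 ]
```

```bash
python3 -c "
from kin import *
s,A=st();q0=s['q']
for d in ((0,0,0),(.1,-.05,.0),(.1,.05,.03)):
 o=A.T@np.array(d)*100;print(d,o.round(1))
 for w in (.5,.65):
  q=call(q0,[(*(o*min(1,i/3)),-8.5*i) for i in range(1,9)],w);show(q)
  q=call(q,[(0,0,0,-8.5*i) for i in range(1,4)],w);show(q)
"
```

```text
(0, 0, 0) [0. 0. 0.]
[0.4033 0.379  0.3724] tilt 33.57 az -8.1 yaw -172.7 q [ 1.375  0.103 -0.517  0.696 -1.038  3.03 ]
[0.3785 0.376  0.3297] tilt 39.8 az -3.7 yaw -151.9 q [ 1.48   0.124 -0.663  0.878 -0.982  3.03 ]
[0.3197 0.3747 0.3064] tilt 27.83 az -8.7 yaw -163.6 q [ 1.522  0.111 -0.665  0.61  -0.946  3.03 ]
[0.2886 0.3621 0.2477] tilt 32.01 az -3.1 yaw -141.4 q [ 1.648  0.171 -0.83   0.795 -0.828  3.03 ]
(0.1, -0.05, 0.0) [-10.8  -0.4   3. ]
[0.4785 0.3353 0.3327] tilt 35.85 az -7.4 yaw -172.0 q [ 1.203  0.175 -0.557  0.84  -0.87   3.03 ]
[0.4609 0.3313 0.2908] tilt 41.41 az -3.3 yaw -148.0 q [ 1.273  0.211 -0.693  1.084 -0.814  3.03 ]
[0.3909 0.3355 0.2543] tilt 28.64 az -7.9 yaw -162.1 q [ 1.341  0.21  -0.719  0.772 -0.754  3.03 ]
[0.3701 0.3231 0.202 ] tilt 31.78 az -3.3 yaw -137.9 q [ 1.415  0.287 -0.856  1.044 -0.651  3.03 ]
(0.1, 0.05, 0.03) [-7.7  8.6 -1.2]
[0.472  0.4288 0.3728] tilt 35.41 az -7.3 yaw -177.3 q [ 1.275  0.233 -0.362  0.744 -1.004  3.03 ]
[0.4489 0.4235 0.3322] tilt 41.91 az -3.1 yaw -155.9 q [ 1.354  0.245 -0.511  0.954 -0.941  3.03 ]
[0.371  0.4213 0.2973] tilt 29.16 az -7.6 yaw -166.4 q [ 1.427  0.229 -0.547  0.666 -0.908  3.03 ]
[0.3418 0.4066 0.2409] tilt 33.6 az -2.1 yaw -143.9 q [ 1.524  0.276 -0.711  0.883 -0.798  3.03 ]
```

```bash
python3 -c "
from kin import *
s,A=st();q0=s['q']
for d in ((.1,-.15,.06),(.15,-.15,.06)):
 o=A.T@np.array(d)*100;print(d,o.round(1))
 for w in (.5,.65):
  q=call(q0,[(*(o*min(1,i/4)),4*i) for i in range(1,5)],w);show(q)
  q=call(q,[(0,0,0,-8.5*i) for i in range(1,9)],w);show(q)
  q=call(q,[(0,0,0,-8.5*i) for i in range(1,4)],w);show(q)
"
```

```text
(0.1, -0.15, 0.06) [-16.3  -9.7  -1.5]
[0.535  0.2357 0.4729] tilt 16.42 az -29.6 yaw 138.3 q [ 0.87   0.106 -0.187  0.299 -1.238  3.03 ]
[0.4893 0.2568 0.4239] tilt 35.03 az -18.8 yaw 167.9 q [ 1.114  0.027 -0.472  0.695 -1.096  3.03 ]
[0.463  0.2645 0.3812] tilt 41.54 az -15.9 yaw -171.7 q [ 1.23   0.038 -0.62   0.863 -1.058  3.03 ]
[0.5317 0.239  0.4713] tilt 16.15 az -29.5 yaw 138.7 q [ 0.877  0.106 -0.191  0.294 -1.237  3.03 ]
[0.3958 0.284  0.363 ] tilt 28.74 az -17.8 yaw 178.6 q [ 1.299  0.005 -0.62   0.587 -1.05   3.03 ]
[0.353  0.2865 0.3041] tilt 33.38 az -13.8 yaw -159.8 q [ 1.464  0.039 -0.793  0.724 -0.967  3.03 ]
(0.15, -0.15, 0.06) [-20.7  -7.6  -0.3]
[0.5598 0.2577 0.4629] tilt 16.56 az -29.6 yaw 138.1 q [ 0.863  0.168 -0.137  0.302 -1.224  3.03 ]
[0.5198 0.2745 0.417 ] tilt 35.73 az -18.1 yaw 167.3 q [ 1.076  0.094 -0.422  0.72  -1.059  3.03 ]
[0.4953 0.2799 0.3747] tilt 42.34 az -15.1 yaw -171.8 q [ 1.176  0.104 -0.571  0.907 -1.012  3.03 ]
[0.5551 0.2615 0.4611] tilt 16.22 az -29.5 yaw 138.6 q [ 0.871  0.166 -0.143  0.296 -1.223  3.03 ]
[0.4304 0.3004 0.3493] tilt 29.59 az -17.2 yaw 177.9 q [ 1.237  0.086 -0.577  0.631 -0.991  3.03 ]
[0.3937 0.3004 0.2899] tilt 34.32 az -13.0 yaw -159.9 q [ 1.367  0.127 -0.747  0.806 -0.896  3.03 ]
```

Second option; then turn.

Request:
send_rows --motion '[{"offset": [-4.5, -2, -0.3], "turn": 4}, {"offset": [-9, -4, -0.6], "turn": 8}, {"offset": [-13.5, -5.5, -1], "turn": 12}, {"offset": [-18, -7.5, -1.5], "turn": 16}, {"offset": [-19, -7.5, -1.5], "turn": 16}]'

```text
t: 6.3
eef_pos: [0.5554, 0.2694, 0.5263]
ee_rot: [3.076, 0.293, 2.397]
force: [0.8, -0.0, 0.6]
width: 0.0873
```

Request:
send_rows --motion '[{"offset": [0, 0, 0], "turn": -8.5}, {"offset": [0, 0, 0], "turn": -17}, {"offset": [0, 0, 0], "turn": -25.5}, {"offset": [0, 0, 0], "turn": -34}, {"offset": [0, 0, 0], "turn": -42.5}, {"offset": [0, 0, 0], "turn": -51}, {"offset": [0, 0, 0], "turn": -59.5}, {"offset": [0, 0, 0], "turn": -68}]'

```text
t: 7.1
eef_pos: [0.4529, 0.3102, 0.4133]
ee_rot: [-2.977, 0.574, 3.127]
force: [0.6, -0.6, 0.1]
width: 0.0876
```

```bash
python3 -c "
from kin import *
s,A=rep();q0=s['q']
for n in(2,3,4):
 for w in (.5,.65):
  q=call(q0,[(0,0,0,-8.5*i) for i in range(1,n+1)],w);print(n,w);show(q)
"
```

```text
t 7.1 p [0.4529 0.3102 0.4133] tilt 34.04 az -17.84 ty [ 0.103  0.985 -0.138] q [ 1.056  0.065 -0.699  0.812 -0.857  3.03 ] F [ 0.6 -0.6  0.1] w 0.0876
2 0.5
[0.4646 0.1977 0.2932] tilt 37.61 az -15.6 yaw -164.0 q [ 1.124  0.101 -0.795  0.97  -0.817  3.03 ]
2 0.65
[0.4602 0.1979 0.2833] tilt 36.72 az -16.1 yaw -163.3 q [ 1.128  0.115 -0.806  0.966 -0.8    3.03 ]
3 0.5
[0.4624 0.1964 0.2822] tilt 39.16 az -14.1 yaw -156.8 q [ 1.14   0.117 -0.832  1.048 -0.799  3.03 ]
3 0.65
[0.4565 0.1955 0.267 ] tilt 37.85 az -14.8 yaw -155.7 q [ 1.144  0.141 -0.848  1.049 -0.772  3.03 ]
4 0.5
[0.462  0.1946 0.2742] tilt 40.71 az -12.3 yaw -150.1 q [ 1.151  0.13  -0.864  1.129 -0.784  3.03 ]
4 0.65
[0.4528 0.1923 0.2505] tilt 38.53 az -13.6 yaw -148.5 q [ 1.155  0.17  -0.888  1.133 -0.743  3.03 ]
```

Request:
send_rows --motion '[{"offset": [0, 0, 0], "turn": -8.5}, {"offset": [0, 0, 0], "turn": -17}, {"offset": [0, 0, 0], "turn": -20}]'

```text
t: 7.4
eef_pos: [0.4279, 0.3108, 0.3555]
ee_rot: [-2.767, 0.573, -2.774]
force: [0.4, -0.1, 0.3]
width: 0.0875
```

```bash
python3 - <<'E'
from kin import *
s,A=rep()
Q=[[-8.98917104e-01,3.59384105e-01,1.10398785e-02,-3.61374543e-04,-1.22411165e+00,-2.88103771e-01],[-0.99261802,1.06773807,1.24687146,0.00885517,-1.73679754,-0.19320973],[-0.99177384,1.08588855,1.25090094,0.02238705,-1.65996476,-0.19234089],[-0.94243399,0.60575098,0.26767764,0.02824886,-1.15719228,-0.25494588],[0.892,0.293,0.109,0.064,-1.429,1.477],[1.151,0.169,-0.24,0.29,-1.202,3.03],[1.056,0.065,-0.699,0.812,-0.857,3.03],s['q']]
X=[[0.25265914,-0.62570749,0.40371396],[0.3765338,-0.93114579,0.37319355],[0.38515951,-0.94770081,0.36029308],[0.30909257,-0.7603472,0.34540662],[0.5503,0.3575,0.5026],[0.4378,0.3998,0.4653],[0.4529,0.3102,0.4133],s['eef_pos']]
def fk2(q,p):
    z0,r0,L2,a3,L4,d6,b1,b2,c,e=p
    A=R.from_euler('z',q[0]).as_matrix();o=np.array([0,0,z0])+A@[r0,b1,0]
    A=A@Ry(q[1]);o=o+A@[0,0,L2]
    A=A@Ry(-q[2]);o=o+A@[L4,0,a3]
    A=A@Rx(-q[3]);o=o+A@[0,b2,c];A=A@Ry(-q[4]);o=o+A@[d6,0,e]
    A=A@Rx(-q[5]);return o,A@C
p0=np.array([.26,0,.5,.0,.45,.2,-.1,-.1,0,0])
f=lambda p:np.concatenate([fk2(q,p)[0]-x for q,x in zip(Q,X)]+[(p-p0)*1e-4])
r=least_squares(f,p0);print(r.x.round(4).tolist(),np.abs(r.fun[:-10]).max(), np.linalg.norm(r.fun[:-10].reshape(-1,3),axis=1).round(4))
E
```

```text
t 7.4 p [0.4279 0.3108 0.3555] tilt 38.57 az -14.89 ty [-0.149  0.94  -0.308] q [ 1.025  0.082 -0.891  1.114 -0.729  3.03 ] F [ 0.4 -0.1  0.3] w 0.0875
[0.1984, 0.0012, 0.6013, -0.0003, 0.4634, 0.1992, -0.0002, -0.1916, 0.0002, -0.0007] 0.0002044011570224158 [0.0001 0.0001 0.0001 0.     0.0002 0.0002 0.0002 0.0002]
```

```bash
python3 - <<'E'
s=open('kin.py').read()
a=s.index('def fk(');b=s.index('P=np.array')
new='''def fk(q,p):
    z0,r0,L2,a3,L4,d6,b1,b2,c,e=p
    A=R.from_euler('z',q[0]).as_matrix();o=np.array([0,0,z0])+A@[r0,b1,0]
    A=A@Ry(q[1]);o=o+A@[0,0,L2]
    A=A@Ry(-q[2]);o=o+A@[L4,0,a3]
    A=A@Rx(-q[3]);o=o+A@[0,b2,c];A=A@Ry(-q[4]);o=o+A@[d6,0,e]
    A=A@Rx(-q[5]);return o,A@C
'''
s=s[:a]+new+s[b:]
s=s.replace("P=np.array([0.2577,0.0197,0.5865,-0.0102,0.4532,0.2369,-0.1912])","P=np.array([0.1984,0.0012,0.6013,-0.0003,0.4634,0.1992,-0.0002,-0.1916,0.0002,-0.0007])")
open('kin.py','w').write(s)
open('h.py','a').write('''
def fish(g,P):
    T=np.linalg.inv(g["cam_to_world"]);p=np.asarray(P)@T[:3,:3].T+T[:3,3]
    x,y,z=p[...,0],-p[...,1],-p[...,2];n=np.hypot(x,y);th=np.arctan2(n,z);r=K(g)*th/np.maximum(n,1e-9)
    return np.stack([float(g["cx"])+r*x,float(g["cy"])+r*y],-1)
def fishray(g,u,v,z):
    dx,dy=u-g["cx"],v-g["cy"];r=np.hypot(dx,dy);th=r/K(g);d=np.array([dx/r*np.sin(th),-dy/r*np.sin(th),-np.cos(th)])
    M=g["cam_to_world"];d=M[:3,:3]@d;o=M[:3,3];return o+d*(z-o[2])/d[2]
def cases(xy,yaw,lo,hi,w=.0315,z=.05):
    c,s=np.cos(np.radians(yaw)),np.sin(np.radians(yaw));return np.array([[xy[0]+a*c-b*s,xy[1]+a*s+b*c,z] for a,b in((lo,-w),(lo,w),(hi,w),(hi,-w))])
''')
E
python3 - <<'E'
from station import *
from h import *
g=grab_frame("wrist");np.savez("w1.npz",**g);print(g["vertical_fov"],g["cam_to_world"].round(3).tolist())
im=g["frame"].copy()
for P in(cases((.456,.327),-14.5,-.058,.1),cases((.456,.327),-14.5,-.048,.048,.02)):
    cv2.polylines(im,[np.round(fish(g,P)*16).astype(np.int32)],True,(0,0,255),1,cv2.LINE_AA,4)
o=ortho(g,.45,.32,.05,400,400,.0005,fish)
cv2.imwrite("pics/w1.png",np.hstack([cv2.resize(im,(400,300)).repeat(1,0),np.zeros((300,0,3),np.uint8)]) if 0 else np.hstack([cv2.copyMakeBorder(cv2.resize(im,(400,300)),0,100,0,0,cv2.BORDER_CONSTANT),o]))
E
```

```text
65.70646984690485 [[-0.149, -0.579, -0.802, 0.38], [0.94, -0.335, 0.068, 0.284], [-0.308, -0.744, 0.593, 0.297], [0.0, 0.0, 0.0, 1.0]]
```

View pics/w1.png

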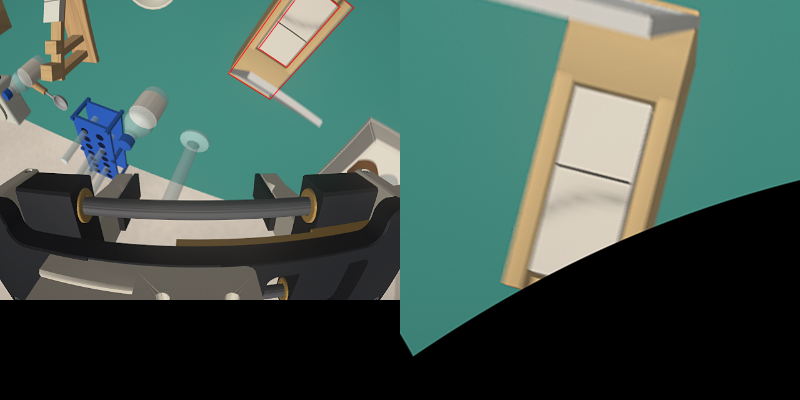

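```bash
cat >> kin.py <<'E'
CASES={'long':(np.array([.4565,.3255,0]),-14.4),'short':(np.array([.486,-.290,0]),10.6)}
def frame(n):
    c,y=CASES[n];y=np.radians(y);return c,np.c_[[np.cos(y),np.sin(y),0],[-np.sin(y),np.cos(y),0],[0,0,1]]
def turnto(A,Y):  # turn about tool z (deg) bringing tool y nearest to Y
    v=A.T@Y;return np.degrees(np.arctan2(-v[0],v[1]))
def goto(n,cp,loc,A,p,Y=None):
    """offset (cm, tool axes) so that tool-local point loc lands on case-frame point cp, after turn aligning y to case Y"""
    c,B=frame(n);t=turnto(A,B[:,1] if Y is None else Y)
    A2=A@R.from_euler('z',np.radians(t)).as_matrix()
    tp=c+B@np.array(cp)-A2@np.array(loc)
    return A.T@(tp-p)*100,t,tp,A2
E
python3 - <<'E'
from kin import *
s,A=rep();p=s['eef_pos']
for cp in((-.031,0,.090),(-.031,0,.060),(-.031,0,.034)):
    o,t,tp,A2=goto('long',cp,(0,-.0545,.178),A,p);print(cp,o.round(2),round(t,2),tp.round(4),A2.round(3).tolist());q=solve(s['q'],tp,A2,1);show(q)
E
```

```text
t 7.45 p [0.4274 0.3099 0.3536] tilt 38.52 az -15.05 ty [-0.152  0.938 -0.311] q [ 1.023  0.084 -0.895  1.117 -0.728  3.03 ] F [-1.1 -2.3 -3.8] w 0.0875
(-0.031, 0, 0.09) [10.92 15.13  2.39] 29.4 [0.3332 0.4147 0.229 ] [[-0.758, 0.253, 0.601], [0.195, 0.967, -0.162], [-0.623, -0.005, -0.782]]
[0.3332 0.4147 0.229 ] tilt 38.52 az -15.0 yaw 165.6 q [ 1.241  0.302 -0.967  1.27  -0.708  2.053]
(-0.031, 0, 0.06) [12.54 16.06  4.73] 29.4 [0.3332 0.4147 0.199 ] [[-0.758, 0.253, 0.601], [0.195, 0.967, -0.162], [-0.623, -0.005, -0.782]]
[0.3332 0.4147 0.199 ] tilt 38.52 az -15.0 yaw 165.6 q [ 1.191  0.348 -0.996  1.403 -0.678  1.943]
(-0.031, 0, 0.034) [13.94 16.87  6.77] 29.4 [0.3332 0.4147 0.173 ] [[-0.758, 0.253, 0.601], [0.195, 0.967, -0.162], [-0.623, -0.005, -0.782]]
[0.3332 0.4147 0.173 ] tilt 38.52 az -15.0 yaw 165.6 q [ 1.144  0.392 -1.014  1.525 -0.662  1.846]
```

```bash
python3 - <<'E'
from kin import *
s,A=st();p=s['eef_pos']
o,t,tp,A2=goto('long',(-.031,0,.215),(0,-.0545,.178),A,p);print(o.round(2),t,tp)
print(off(A2,(0,0,-.01)))
E
```

```text
[ 4.17 11.25 -7.39] 29.402204503325986 [0.33320221 0.41471527 0.35396557]
[0.6 0.  0.8]
```

Request:
send_rows --motion '[{"offset": [1.4, 3.75, -2.5], "turn": 8}, {"offset": [2.8, 7.5, -4.9], "turn": 16}, {"offset": [4.17, 11.25, -7.39], "turn": 24}, {"offset": [4.17, 11.25, -7.39], "turn": 29.4}, {"offset": [6.4, 12.5, -4.1], "turn": 29.4}, {"offset": [8.7, 13.8, -0.9], "turn": 29.4}, {"offset": [10.92, 15.13, 2.39], "turn": 29.4}, {"offset": [10.92, 15.13, 2.39], "turn": 29.4}]'

```text
t: 8.25
eef_pos: [0.3361, 0.4159, 0.2289]
ee_rot: [-3.135, 0.672, 2.882]
force: [1.7, -0.9, 0.4]
width: 0.0873
```

```bash
python3 - <<'E'
from kin import *
s,A=rep();p=s['eef_pos']
c,B=frame('long');print('tip',B.T@(p+A@[0,-.0545,.178]-c))
o,t,tp,A2=goto('long',(-.031,0,.06),(0,-.0545,.178),A,p);print(o.round(2),t)
from station import *
from h import *
g=grab_frame("wrist");np.savez("w2.npz",**g);cv2.imwrite("pics/w2.png",g["frame"])
E
```

```text
t 8.25 p [0.3361 0.4159 0.2289] tilt 38.50 az -15.52 ty [ 0.261  0.965 -0.005] q [ 1.241  0.306 -0.959  1.258 -0.712  2.058] F [ 1.7 -0.9  0.4] w 0.0873
tip [-0.02898843  0.00097119  0.08986598]
[ 2.05 -0.08  2.21] -0.38314835847271433
```

View pics/w2.png

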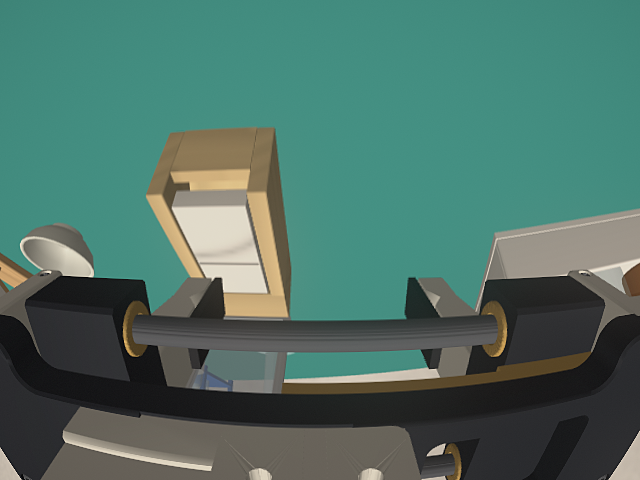

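Request:
send_rows --motion '[{"offset": [1.0, 0, 1.1], "turn": 0}, {"offset": [2.05, -0.1, 2.2], "turn": 0}, {"offset": [2.35, -0.1, 2.6], "turn": 0}, {"offset": [2.65, -0.1, 3.0], "turn": 0}, {"offset": [2.95, -0.1, 3.4], "turn": 0}, {"offset": [3.25, -0.1, 3.75], "turn": 0}, {"offset": [3.25, -0.1, 3.75], "turn": 0}]'

```text
t: 9.0
eef_pos: [0.3343, 0.4168, 0.1824]
ee_rot: [3.141, 0.673, 2.877]
force: [-0.3, -0.1, 0.5]
width: 0.0874
```

```bash
python3 - <<'E'
from kin import *
s,A=rep();p=s['eef_pos']
c,B=frame('long');print('tip',B.T@(p+A@[0,-.0545,.178]-c))
E
```

```text
t 9.0 p [0.3343 0.4168 0.1824] tilt 38.55 az -15.09 ty [0.261 0.965 0.   ] q [ 1.164  0.378 -1.002  1.473 -0.668  1.877] F [-0.3 -0.1  0.5] w 0.0874
tip [-0.03080312  0.00222861  0.04318569]
```

Request:
send_rows --motion '[{"offset": [0.15, 0, 0.2], "turn": 0}, {"offset": [0.3, 0, 0.4], "turn": 0}, {"offset": [0.45, 0, 0.6], "turn": 0}, {"offset": [0.58, 0, 0.74], "turn": 0}, {"offset": [0.58, 0, 0.74], "turn": 0}]'

```text
t: 9.5
eef_pos: [0.3344, 0.4168, 0.1734]
ee_rot: [3.141, 0.674, 2.877]
force: [-3.2, -1.1, 6.0]
width: 0.0875
```

```bash
python3 - <<'E'
from kin import *
from station import *
from h import *
s,A=rep();p=s['eef_pos']
c,B=frame('long');print('tip',B.T@(p+A@[0,-.0545,.178]-c))
g=grab_frame("wrist");np.savez("w3.npz",**g)
o,B2=frame('long');gs=grab_frame("scene");uv=proj(gs,c).astype(int);print(uv)
cv2.imwrite("pics/w3.png",np.hstack([g["frame"][100:400,80:380],cv2.resize(gs["frame"][uv[1]-60:uv[1]+40,uv[0]-50:uv[0]+50],(300,300),interpolation=cv2.INTER_CUBIC)]))
E
```

```text
t 9.5 p [0.3344 0.4168 0.1734] tilt 38.61 az -15.05 ty [0.261 0.965 0.001] q [ 1.147  0.394 -1.008  1.518 -0.665  1.842] F [-3.2 -1.1  6. ] w 0.0875
tip [-0.03058093  0.00234958  0.03425393]
[381 191]
```

View pics/w3.png

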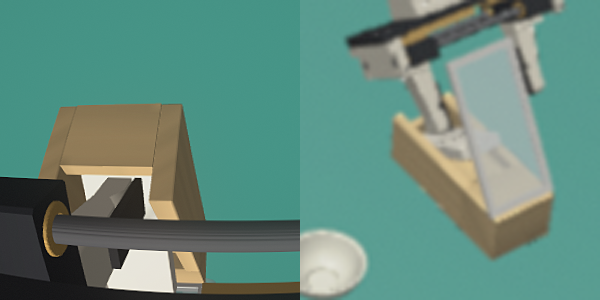

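```bash
python3 - <<'E'
from kin import *
s,A=rep();p=s['eef_pos']
tz=A[:,2];c,B=frame('long')
print('up10cm',A.T@np.array([0,0,.1])*100)
g=np.array([.0254,0,.0638]);d=B.T@tz;print(d)
for cp in (g-.09*d,g):
    o,t,tp,A2=goto('long',cp,(0,0,.170),A,p);print(o.round(2),round(t,2),tp.round(3));show(solve(s['q'],tp,A2,1))
E
```

```text
t 9.6 p [0.3344 0.4168 0.1734] tilt 38.60 az -15.05 ty [0.261 0.965 0.001] q [ 1.147  0.393 -1.008  1.518 -0.665  1.842] F [-1.5 -1.1  4.1] w 0.0878
up10cm [-6.23929626  0.00800207 -7.81480122]
[ 0.62388972 -0.00710199 -0.78148012]
[-6.22 -5.61 -7.01] -0.58 [0.324 0.361 0.267]
[0.3253 0.3637 0.2688] tilt 38.58 az -15.1 yaw 165.6 q [ 1.259  0.175 -1.02   1.177 -0.74   2.155]
[-6.22 -5.61  1.99] -0.58 [0.379 0.347 0.197]
[0.3924 0.3658 0.2037] tilt 38.49 az -15.4 yaw 165.6 q [ 0.948  0.325 -1.02   1.631 -0.625  1.951]
```

```bash
cat >> kin.py <<'E'
def reach(tp,A2,n=30,seed=0):
    rng=np.random.default_rng(seed);best=[]
    for i in range(n):
        q=solve(LO+(HI-LO)*rng.random(6),tp,A2,1);o,B=fk(q,P);e=np.linalg.norm(o-tp)+np.linalg.norm(B-A2)
        best.append((e,q))
    best.sort(key=lambda t:t[0]);return best
E
python3 - <<'E'
from kin import *
s,A=st();c,B=frame('long')
for tilt in(30,34,38.6):
  for off in(0,-15,15,):
    th=np.radians(tilt);a=np.radians(off)
    X=B@[np.cos(a),np.sin(a),0];tz=X*np.sin(th)-np.array([0,0,np.cos(th)])
    for sg in(1,-1):
        Y=sg*B[:,1];Y=Y-tz*(Y@tz);Y/=np.linalg.norm(Y);A2=np.c_[np.cross(Y,tz),Y,tz]
        tp=c+B@[.0254,0,.0638]-.170*tz
        b=reach(tp,A2,16);u=[]
        for e,q in b:
            if not any(np.abs(q-v).max()<.05 for _,v in u): u.append((e,q))
        print(tilt,off,sg,[(round(e,4),q.round(2).tolist()) for e,q in u[:3]])
E
```

```text
30 0 1 [(np.float64(0.0), [0.93, 0.27, -1.02, 1.46, -0.48, 2.14]), (np.float64(0.2833), [3.07, -1.43, -1.02, -0.09, -2.51, 1.34]), (np.float64(0.2993), [-3.07, -1.43, -1.02, -0.19, -2.5, 1.14])]
30 0 -1 [(np.float64(0.0), [0.93, 0.27, -1.02, 1.46, -0.48, -1.0]), (np.float64(0.2993), [-3.07, -1.43, -1.02, -0.19, -2.5, -2.0]), (np.float64(0.325), [-0.0, 0.15, -0.91, -3.03, -0.0, -1.9])]
30 -15 1 [(np.float64(0.0), [1.11, 0.34, -0.89, 1.01, -0.63, 2.4]), (np.float64(0.3707), [3.07, -1.43, -1.02, -0.24, -2.46, 1.23]), (np.float64(0.3823), [-3.07, -1.43, -0.97, -0.34, -2.47, 1.02])]
30 -15 -1 [(np.float64(0.0), [1.11, 0.34, -0.89, 1.01, -0.63, -0.74]), (np.float64(0.3823), [-3.07, -1.43, -0.97, -0.34, -2.47, -2.12]), (np.float64(0.4711), [-0.18, 0.06, -1.01, -3.03, -0.0, -1.75])]
30 15 1 [(np.float64(0.0574), [0.79, 0.22, -1.02, 1.67, -0.36, 2.09]), (np.float64(0.1601), [0.13, 0.2, -0.85, -3.03, -0.0, 1.12]), (np.float64(0.2125), [3.07, -1.43, -1.02, 0.08, -2.51, 1.48])]
30 15 -1 [(np.float64(0.0574), [0.79, 0.22, -1.02, 1.67, -0.36, -1.05]), (np.float64(0.1601), [0.13, 0.2, -0.85, -3.03,
[... 1779 characters left out ...]
 -1.02, -0.36, -2.58, 1.12]), (np.float64(0.4095), [-3.07, -1.43, -1.02, -0.46, -2.52, 0.91])]
38.6 -15 -1 [(np.float64(0.0), [1.13, 0.38, -0.94, 1.21, -0.73, -0.99]), (np.float64(0.4095), [-3.07, -1.43, -1.02, -0.46, -2.52, -2.23]), (np.float64(0.4958), [-0.27, -0.09, -1.02, -2.94, -0.0, -1.77])]
38.6 15 1 [(np.float64(0.1362), [0.92, 0.19, -1.02, 1.67, -0.52, 2.01]), (np.float64(0.1843), [0.08, 0.14, -0.96, -3.03, -0.19, 1.2]), (np.float64(0.1921), [0.11, 0.09, -0.83, -2.84, -0.0, 0.99])]
38.6 15 -1 [(np.float64(0.1362), [0.92, 0.19, -1.02, 1.67, -0.52, -1.13]), (np.float64(0.1843), [0.08, 0.14, -0.96, -3.03, -0.19, -1.94]), (np.float64(0.1982), [-3.03, -1.43, -1.02, -0.11, -2.66, -1.95])]
```

Request:
send_rows --motion '[{"offset": [-3, 0, -3.8], "turn": 0}, {"offset": [-6.1, 0, -7.6], "turn": 0}, {"offset": [-9.2, -1.5, -11.5], "turn": 0}, {"offset": [-11, -5.5, -13.5], "turn": 0}, {"offset": [-11, -5.5, -13.5], "turn": 0}]'

```text
t: 10.1
eef_pos: [0.321, 0.3603, 0.3508]
ee_rot: [3.133, 0.672, 2.872]
force: [-0.3, 0.8, 0.0]
width: 0.0877
```

```bash
python3 - <<'E'
from kin import *
s,A=rep();q0=s['q'];v0=A[:2,2]
import itertools
tgt=np.array([-.083,-.043])
# recalibrate w on last limit call: q before -> after
qb=np.array([1.056,0.065,-0.699,0.812,-0.857,3.03])
for w in(.4,.5,.6,.8): print(w);show(call(qb,[(0,0,0,-8.5),(0,0,0,-17),(0,0,0,-20)],w))
res=[]
for d in itertools.product((-1,0,1),repeat=3):
    if d==(0,0,0):continue
    for amt in(10,20):
        u=np.array(d)/np.linalg.norm(d)*amt
        o=A.T@u
        q=call(q0,[tuple(o*i/4)+(0,) for i in range(1,5)],.5)
        p,B=fk(q,P);dv=B[:2,2]-v0;res.append((np.linalg.norm(dv-tgt),u.round(1),dv.round(3),p.round(3)))
res.sort(key=lambda r:r[0])
for r in res[:12]:print(r)
E
```

```text
t 10.1 p [0.321  0.3603 0.3508] tilt 38.52 az -14.69 ty [0.262 0.965 0.006] q [ 1.365  0.056 -0.904  0.918 -0.899  2.382] F [-0.3  0.8  0. ] w 0.0877
0.4
[0.4441 0.3129 0.3807] tilt 40.06 az -13.2 yaw -160.9 q [ 0.999  0.071 -0.852  1.125 -0.737  3.03 ]
0.5
[0.4405 0.3133 0.3663] tilt 39.11 az -13.6 yaw -159.9 q [ 1.     0.083 -0.868  1.128 -0.72   3.03 ]
0.6
[0.4376 0.3133 0.3552] tilt 38.27 az -14.2 yaw -159.5 q [ 1.002  0.094 -0.879  1.126 -0.709  3.03 ]
0.8
[0.4319 0.3131 0.3363] tilt 36.76 az -15.3 yaw -159.1 q [ 1.009  0.112 -0.896  1.115 -0.692  3.03 ]
(np.float64(0.043878717634313905), array([  0. , -14.1, -14.1]), array([-0.04 , -0.036]), array([0.345, 0.309, 0.298]))
(np.float64(0.04849127071689752), array([-11.5, -11.5, -11.5]), array([-0.035, -0.039]), array([0.231, 0.322, 0.313]))
(np.float64(0.05590487325679747), array([ 0. , -7.1, -7.1]), array([-0.029, -0.028]), array([0.33 , 0.315, 0.305]))
(np.float64(0.056912972753346884), array([  0., -20.,   0.]), array([-0.033, -0.016]), array([0.333, 0.203, 0.39 ]))
(np.float64(0.062073481589900906), array([-5.8, -5.8, -5.8]), 
[... 173 characters left out ...]

(np.float64(0.06721412181701233), array([-14.1, -14.1,   0. ]), array([-0.02, -0.02]), array([0.183, 0.244, 0.379]))
(np.float64(0.06830339596380486), array([  0.,   0., -20.]), array([-0.016, -0.027]), array([0.337, 0.398, 0.186]))
(np.float64(0.07383340332284476), array([ 11.5, -11.5, -11.5]), array([-0.015, -0.013]), array([0.453, 0.278, 0.262]))
(np.float64(0.08099781830150687), array([  0., -10.,   0.]), array([-0.01 , -0.008]), array([0.324, 0.268, 0.36 ]))
(np.float64(0.08267794154017519), array([  0.,   0., -10.]), array([-0.007, -0.01 ]), array([0.324, 0.369, 0.257]))
(np.float64(0.08403956227975876), array([ 5.8, -5.8, -5.8]), array([-0.007, -0.007]), array([0.382, 0.309, 0.299]))
```

```bash
python3 - <<'E'
from kin import *
import itertools
s,A=st();q0=s['q'];c,B=frame('long')
Z=np.array([0,0,1.])
def gp(tz,dist=.039):
    Y=B[:,1]-tz*(B[:,1]@tz);Y/=np.linalg.norm(Y);A2=np.c_[np.cross(Y,tz),Y,tz]
    m=np.array([-.0069+dist*.829,0,.042+dist*.559]);return c+B@m-.170*tz,A2
qs=np.array([1.1,.35,-.95,1.2,-.7,2.2])
for tilt in(32,34,36):
  for offa in(-4,-6,-8,-10,-12):
    th=np.radians(tilt);a=np.radians(offa);X=B@[np.cos(a),np.sin(a),0];tz=X*np.sin(th)-Z*np.cos(th)
    tp,A2=gp(tz);q=solve(qs,tp,A2,1);print(tilt,offa,round(np.linalg.norm(fk(q,P)[0]-tp)*1e3,1),q.round(2))
D=[np.array(d,float) for d in((-11,-11,-11),(-5,-14,-11),(-11,-14,-5),(-14,-7,-11),(0,-14,-14))]
for d1 in D:
  for d2 in D:
    q=q0
    for d in(d1,d2):
        AA=fk(q,P)[1];o=AA.T@d;q=call(q,[tuple(o*i/4)+(0,) for i in range(1,5)],.55)
    p,AA=fk(q,P);tz=AA[:,2];tp,A2=gp(tz);qq=solve(qs,tp,A2,1)
    print(d1,d2,p.round(3),'tilt %.1f offaz %.1f'%(np.degrees(np.arccos(-tz[2])),np.degrees(np.arctan2(tz[1],tz[0]))+14.4),round(np.linalg.norm(fk(qq,P)[0]-tp)*1e3,1))
E
```

```text
32 -4 0.0 [ 0.98  0.3  -1.01  1.4  -0.54  2.14]
32 -6 0.0 [ 1.01  0.3  -0.99  1.33 -0.56  2.18]
32 -8 0.0 [ 1.04  0.31 -0.97  1.27 -0.58  2.22]
32 -10 0.0 [ 1.06  0.32 -0.95  1.2  -0.6   2.25]
32 -12 0.0 [ 1.08  0.33 -0.93  1.15 -0.62  2.29]
34 -4 0.4 [ 0.98  0.3  -1.02  1.47 -0.57  2.08]
34 -6 0.0 [ 1.01  0.31 -1.    1.4  -0.59  2.12]
34 -8 0.0 [ 1.04  0.32 -0.99  1.33 -0.61  2.15]
34 -10 0.0 [ 1.06  0.33 -0.97  1.26 -0.62  2.19]
34 -12 0.0 [ 1.08  0.34 -0.95  1.2  -0.64  2.23]
36 -4 6.0 [ 0.98  0.31 -1.02  1.5  -0.6   2.04]
36 -6 0.0 [ 1.01  0.32 -1.02  1.45 -0.62  2.06]
36 -8 0.0 [ 1.04  0.33 -1.    1.38 -0.63  2.09]
36 -10 0.0 [ 1.06  0.34 -0.98  1.31 -0.65  2.13]
36 -12 0.0 [ 1.09  0.35 -0.96  1.25 -0.67  2.17]
[-11. -11. -11.] [-11. -11. -11.] [0.139 0.307 0.301] tilt 36.4 offaz -7.8 0.0
[-11. -11. -11.] [ -5. -14. -11.] [0.194 0.3   0.317] tilt 36.0 offaz -8.0 0.0
[-11. -11. -11.] [-11. -14.  -5.] [0.132 0.261 0.338] tilt 36.4 offaz -7.1 0.0
[-11. -11. -11.] [-14.  -7. -11.] [0.107 0.32  0.279] tilt 36.7 offaz -7.4 0.0
[-11. -11. -11.] [  0. -14. -14.] [0.239 0.313 0.304] tilt
[... 901 characters left out ...]
 -11.] [ -5. -14. -11.] [0.144 0.319 0.29 ] tilt 36.7 offaz -7.9 0.0
[-14.  -7. -11.] [-11. -14.  -5.] [0.086 0.276 0.31 ] tilt 37.0 offaz -6.9 0.0
[-14.  -7. -11.] [-14.  -7. -11.] [0.06  0.33  0.245] tilt 37.3 offaz -7.0 0.0
[-14.  -7. -11.] [  0. -14. -14.] [0.188 0.336 0.28 ] tilt 36.5 offaz -8.1 0.0
[  0. -14. -14.] [-11. -11. -11.] [0.291 0.31  0.299] tilt 35.4 offaz -7.9 0.0
[  0. -14. -14.] [ -5. -14. -11.] [0.343 0.289 0.301] tilt 35.1 offaz -7.7 0.0
[  0. -14. -14.] [-11. -14.  -5.] [0.283 0.272 0.336] tilt 35.2 offaz -7.4 0.0
[  0. -14. -14.] [-14.  -7. -11.] [0.257 0.33  0.285] tilt 35.7 offaz -7.8 0.0
[  0. -14. -14.] [  0. -14. -14.] [0.387 0.291 0.277] tilt 35.3 offaz -7.6 0.0
```

```bash
python3 -c "
from kin import *
s,A=st();print((A.T@[-5,-14,-11]/4).round(2))"
```

```text
[ 1.93 -3.72  1.95]
```

Request:
send_rows --motion '[{"offset": [1.9, -3.7, 1.9], "turn": 0}, {"offset": [3.8, -7.4, 3.9], "turn": 0}, {"offset": [5.8, -11.1, 5.8], "turn": 0}, {"offset": [7.7, -14.9, 7.8], "turn": 0}]'

```text
t: 10.5
eef_pos: [0.3047, 0.3094, 0.3155]
ee_rot: [-3.101, 0.643, 2.877]
force: [-0.1, 0.4, 0.1]
width: 0.088
```

Request:
send_rows --motion '[{"offset": [1.9, -3.7, 1.9], "turn": 0}, {"offset": [3.8, -7.4, 3.9], "turn": 0}, {"offset": [5.8, -11.1, 5.8], "turn": 0}, {"offset": [7.7, -14.9, 7.8], "turn": 0}]'

```text
t: 10.9
eef_pos: [0.2947, 0.287, 0.3187]
ee_rot: [-3.064, 0.613, 2.875]
force: [-0.1, 0.7, -0.6]
width: 0.0876
```

```bash
cat >> kin.py <<'E'
def gplan(n,dist,depth,back,A,p,q0,tilt=34,slide=-.0069,zc=.042):
    c,B=frame(n);d=B.T@A[:,2];m=np.array([slide+dist*np.cos(np.radians(34)),0,zc+dist*np.sin(np.radians(34))])
    for b in back:
        o,t,tp,A2=goto(n,m-b*d,(0,0,.178-depth),A,p);q=solve(q0,tp,A2,1)
        print('back',b,'off',o.round(2),'turn',round(t,2),'tcp',tp.round(4),'err mm',(np.linalg.norm(fk(q,P)[0]-tp)*1e3).round(1),q.round(2));q0=q
E
python3 -c "
from kin import *
s,A=rep();gplan('long',.039,.008,(.11,.05,0),A,s['eef_pos'],s['q'])"
```

```text
t 10.9 p [0.2947 0.287  0.3187] tilt 35.35 az -22.98 ty [ 0.306  0.95  -0.064] q [ 1.417 -0.01  -1.016  0.789 -0.911  2.398] F [-0.1  0.7 -0.6] w 0.0876
back 0.11 off [ 0.64 10.38  1.99] turn -0.71 tcp [0.332  0.3824 0.2922] err mm 0.0 [ 1.34  0.19 -0.87  0.87 -0.84  2.39]
back 0.05 off [ 0.64 10.38  7.99] turn -0.71 tcp [0.364  0.3689 0.2433] err mm 0.0 [ 1.2   0.26 -0.95  1.09 -0.71  2.26]
back 0 off [ 0.64 10.38 12.99] turn -0.71 tcp [0.3906 0.3576 0.2025] err mm 0.0 [ 1.04  0.33 -0.99  1.35 -0.63  2.12]
```

Request:
send_rows --motion '[{"offset": [0.3, 4.5, 0.5], "turn": 0}, {"offset": [0.6, 9, 1.5], "turn": 0}, {"offset": [0.6, 10.4, 3], "turn": 0}, {"offset": [0.6, 10.4, 5.5], "turn": -0.7}, {"offset": [0.6, 10.4, 8], "turn": -0.7}, {"offset": [0.6, 10.4, 8], "turn": -0.7}]'

```text
t: 11.5
eef_pos: [0.3652, 0.3673, 0.2409]
ee_rot: [-3.05, 0.611, 2.891]
force: [1.9, 0.1, 0.1]
width: 0.0878
```

```bash
python3 -c "
from kin import *
s,A=rep();gplan('long',.040,.006,(.02,0),A,s['eef_pos'],s['q'])
from station import *
import cv2
g=grab_frame('wrist');cv2.imwrite('pics/w4.png',g['frame'][80:400,100:560])"
```

```text
t 11.5 p [0.3652 0.3673 0.2409] tilt 35.33 az -23.49 ty [ 0.298  0.952 -0.075] q [ 1.194  0.267 -0.947  1.088 -0.711  2.265] F [1.9 0.1 0.1] w 0.0878
back 0.02 off [-0.13  0.21  2.5 ] turn 0.03 tcp [0.3801 0.3632 0.221 ] err mm 0.0 [ 1.12  0.3  -0.97  1.21 -0.67  2.2 ]
back 0 off [-0.13  0.21  4.5 ] turn 0.03 tcp [0.3907 0.3586 0.2047] err mm 0.0 [ 1.06  0.33 -0.98  1.32 -0.64  2.14]
```

View pics/w4.png

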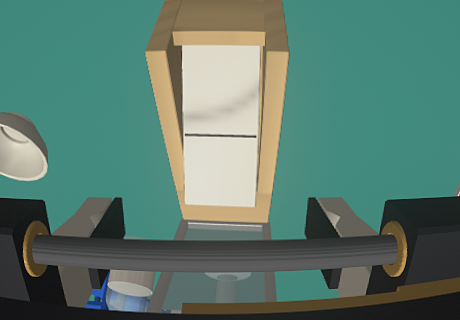

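Request:
send_rows --motion '[{"offset": [-0.1, 0.2, 1.5], "turn": 0}, {"offset": [-0.1, 0.2, 3], "turn": 0}, {"offset": [-0.1, 0.2, 4], "turn": 0}, {"offset": [-0.1, 0.2, 4.5], "turn": 0}, {"offset": [-0.1, 0.2, 4.5], "turn": 0}]'

```text
t: 12.05
eef_pos: [0.39, 0.3604, 0.2075]
ee_rot: [-3.056, 0.612, 2.889]
force: [0.1, -0.0, -0.5]
width: 0.0874
```

Request:
send_rows --motion '[{"offset": [0, 0, 0], "turn": 0}, {"offset": [0, 0, 0], "turn": 0}, {"offset": [0, 0, 0], "turn": 0}, {"offset": [0, 0, 0], "turn": 0}, {"offset": [0, 0, 0], "turn": 0}, {"offset": [0, 0, 0], "turn": 0}, {"offset": [0, 0, 0], "turn": 0}]' --hand -1 --squeeze 25

```text
t: 12.75
eef_pos: [0.3898, 0.3602, 0.2069]
ee_rot: [-3.055, 0.611, 2.889]
force: [-0.2, 0.2, -0.3]
width: 0.04
```

```bash
python3 -c "
from kin import *
s,A=rep();c,B=frame('long');d=B.T@A[:,2]
print('mid',B.T@(s['eef_pos']+A@[0,0,.172]-c));print('up',off(A,(0,0,.02)), off(A,B@[-.056,0,.083]))"
```

```text
t 12.75 p [0.3898 0.3602 0.2069] tilt 35.32 az -23.06 ty [ 0.297  0.952 -0.071] q [ 1.061  0.325 -0.981  1.309 -0.637  2.146] F [-0.2  0.2 -0.3] w 0.04
mid [0.02508298 0.00200773 0.06652532]
up [-1.1 -0.1 -1.6] [ -0.2  -0.9 -10. ]
```

Request:
send_rows --motion '[{"offset": [0, 0, 0], "turn": 0}, {"offset": [-0.4, 0, -0.5], "turn": 0}, {"offset": [-0.8, -0.1, -1.1], "turn": 0}, {"offset": [-1.2, -0.1, -1.7], "turn": 0}, {"offset": [-1.6, -0.1, -2.4], "turn": 0}, {"offset": [-1.8, -0.2, -4], "turn": 0}, {"offset": [-1.8, -0.4, -7], "turn": 0}, {"offset": [-1.8, -0.7, -11], "turn": 0}]' --squeeze 45

```text
t: 13.55
eef_pos: [0.3431, 0.3739, 0.3065]
ee_rot: [-3.05, 0.61, 2.891]
force: [1.3, 1.2, 0.4]
width: 0.0393
```

```bash
python3 -c "
from kin import *
s,A=rep()
from station import *
from h import *
g=grab_frame('wrist');np.savez('w5.npz',**g)
t=grab_frame('top');np.savez('t5.npz',**t)
o=ortho(t,.55,-.01,.06,300,400,.0006)
o2=ortho(g,.55,-.01,.06,300,400,.0006,fish)
cv2.imwrite('pics/w5.png',np.hstack([cv2.resize(g['frame'][80:480,140:540],(400,400))[:,50:250],o,o2]))"
```

```text
t 13.55 p [0.3431 0.3739 0.3065] tilt 35.28 az -23.50 ty [ 0.298  0.952 -0.075] q [ 1.323  0.171 -0.856  0.848 -0.863  2.439] F [1.3 1.2 0.4] w 0.0393
```

View pics/w5.png

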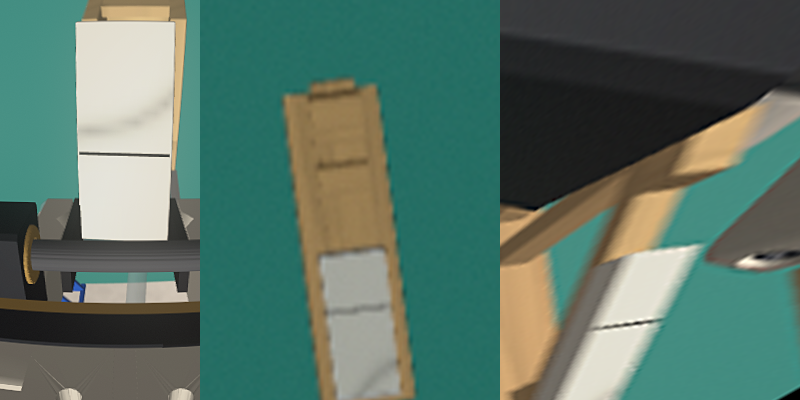

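```bash
cat >> h.py <<'E'
def cloud(g,fisheye=False):
    v,u=np.mgrid[0:480,0:640].astype(float);dx,dy=u-g["cx"],v-g["cy"];f=K(g);z=g["range_z"].astype(float)
    if fisheye:
        r=np.hypot(dx,dy)+1e-9;th=r/f;t=np.tan(np.minimum(th,1.5));X=dx/r*t*z;Y=-dy/r*t*z
    else: X=dx/f*z;Y=-dy/f*z
    p=np.stack([X,Y,-z],-1);M=g["cam_to_world"];w=p@M[:3,:3].T+M[:3,3];w[z==0]=np.nan;return w
E
python3 - <<'E'
from h import *
for n,fe in(("top0",0),("scene0",0),("w5",1)):
    g=dict(np.load(n+".npz"));w=cloud(g,fe);im=g["frame"].astype(int)
    sat=im.max(2)-im.min(2);m=(sat<28)&(im.min(2)>100)&(w[...,0]>.4)&(w[...,0]<.58)&(abs(w[...,1]+.01)<.08)&(w[...,2]>.02)&(w[...,2]<.12)
    m=cv2.morphologyEx(m.astype(np.uint8),cv2.MORPH_OPEN,np.ones((2,2)))
    k,l,st,_=cv2.connectedComponentsWithStats(m);
    print(n,[ (st[i].tolist(),np.nanmean(w[l==i],0).round(3).tolist()) for i in np.argsort(-st[1:,4])[:3]+1] if k>1 else None)
    i=np.argmax(st[1:,4])+1;q=w[l==i]
    for _ in range(3):
        c=q.mean(0);U,S,Vt=np.linalg.svd(q-c);nn=Vt[2]*np.sign(Vt[2][2]);d=(q-c)@nn;q=q[abs(d)<2.5*d.std()]
    print(' n',nn.round(3),'tilt',np.degrees(np.arccos(nn[2])).round(1),'az',np.degrees(np.arctan2(-nn[1],-nn[0])).round(1),'rms',d.std().round(4),len(q))
    # rectangle in plane with slope frame
    yaw=np.arctan2(-nn[1],-nn[0]);th=np.radians(22)
    q=w[m>0];q=q[abs((q-c)@nn)<.005]
    for yaw in(np.radians(6.1),):
        X=np.array([np.cos(yaw),np.sin(yaw),0]);Y=np.array([-np.sin(yaw),np.cos(yaw),0]);u=X*np.cos(th)+np.array([0,0,np.sin(th)])
        a=np.c_[(q-c)@u,(q-c)@Y];r=cv2.minAreaRect((a*1e3).astype(np.float32));print(' rect',r,'c',c.round(4))
        ctr=c+(r[0][0]*u+r[0][1]*Y)/1e3;print(' ctr',ctr.round(4))
E
```

```text
top0 [([314, 268, 22, 41, 684], [0.474, -0.019, 0.041])]Traceback (most recent call last):
  File "<stdin>", line 10, in <module>
    u, s, vh = gufunc(a, signature=signature)
               ~~~~~~^^^^^^^^^^^^^^^^^^^^^^^^
    raise LinAlgError("SVD did not converge")
numpy.linalg.LinAlgError: SVD did not converge
```

```bash
cat > stand.py <<'E'
from h import *
for n,fe in(("top0",0),("scene0",0),("w5",1)):
    g=dict(np.load(n+".npz"));w=cloud(g,fe);im=g["frame"].astype(int)
    sat=im.max(2)-im.min(2);m=(sat<28)&(im.min(2)>100)&(w[...,0]>.4)&(w[...,0]<.58)&(abs(w[...,1]+.01)<.08)&(w[...,2]>.02)&(w[...,2]<.12)
    m=cv2.morphologyEx(m.astype(np.uint8),cv2.MORPH_CLOSE,np.ones((3,3)))
    k,l,st,_=cv2.connectedComponentsWithStats(m)
    if k<2: print(n,'none');continue
    i=np.argmax(st[1:,4])+1;q=w[l==i];q=q[~np.isnan(q).any(1)];q0=q
    for _ in range(4):
        c=q.mean(0);Vt=np.linalg.svd(q-c,full_matrices=False)[2];nn=Vt[2]*np.sign(Vt[2][2]);d=(q-c)@nn;q=q[abs(d)<2.5*d.std()]
    print(n,st[i],'n',nn.round(3),'tilt',np.degrees(np.arccos(nn[2])).round(1),'az',np.degrees(np.arctan2(-nn[1],-nn[0])).round(1),'rms',d.std().round(4),len(q))
    q=q0[abs((q0-c)@nn)<.004];yaw=np.radians(6.1);th=np.radians(22)
    X=np.array([np.cos(yaw),np.sin(yaw),0]);Y=np.array([-np.sin(yaw),np.cos(yaw),0]);u=X*np.cos(th)+np.array([0,0,np.sin(th)])
    a=np.c_[(q-c)@u,(q-c)@Y];r=cv2.minAreaRect((a*1e3).astype(np.float32))
    print(' rect',np.round(r[0],1),np.round(r[1],1),round(r[2],1),'c',c.round(4),'ctr',(c+(r[0][0]*u+r[0][1]*Y)/1e3).round(4))
E
python3 stand.py
```

```text
top0 [313 267  22  42 698] n [-0.377 -0.053  0.925] tilt 22.4 az 8.0 rms 0.0017 670
 rect [-1.3  0. ] [93.7 39.4] 1.0 c [ 0.4759 -0.0164  0.043 ] ctr [ 0.4747 -0.0165  0.0425]
scene0 [280 247  39  20 463] n [-0.355 -0.102  0.929] tilt 21.7 az 16.1 rms 0.0025 434
 rect [-3.7  1.2] [96.3 43.7] 2.0 c [ 0.4834 -0.0192  0.0469] ctr [ 0.4799 -0.0184  0.0455]
w5 [  32  201   53   73 1262] n [-0.374 -0.045  0.926] tilt 22.1 az 6.9 rms 0.0005 1115
 rect [-1.6 -0.5] [93.6 42.8] 1.1 c [ 0.4776 -0.0164  0.0433] ctr [ 0.4761 -0.0171  0.0427]
```

```bash
cat > srch.py <<'E'
from kin import *
s,A=st();q0=s['q'];p0,A0=fk(q0,P)
tv=np.array([.388,.048]);out=[]
for a in range(-10,71,10):
  for rho in(.55,.65):
    S=np.array([rho*np.cos(np.radians(a)),rho*np.sin(np.radians(a)),.45])
    # orientation just before limit: find turn k with q6 ~ -2.9
    g=None
    for k in np.arange(0,360,5):
        q=solve(np.r_[np.radians(a)+.3,.2,-.3,.6,-1,-2.9],S,A0@R.from_euler('z',np.radians(k)).as_matrix(),1)
        if np.linalg.norm(fk(q,P)[0]-S)<2e-3 and abs(q[5]+2.95)<.08: g=q;break
    if g is None: out.append((9,a,rho,'none'));continue
    q=g
    for n in range(3):
        for m in range(1,9):
            qq=call(q,[(0,0,0,8.5*i) for i in range(1,m+1)],.55);v=fk(qq,P)[1][:2,2];out.append((np.linalg.norm(v-tv).round(3),a,rho,k,n,m,v.round(3),fk(qq,P)[0].round(3),qq.round(2)))
        q=qq
out.sort(key=lambda r:r[0])
for o in out[:8]:print(*o)
print([o[1:3] for o in out if o[0]==9])
E
python3 srch.py
python3 - <<'E'
from h import *
from kin import *
g=dict(np.load('w5.npz'));w=cloud(g,1)
s,A=st();p=s['eef_pos']
t=(w-p)@A  # tool frame
im=g["frame"].astype(int);m=(im.max(2)-im.min(2)<28)&(im.min(2)>100)&(abs(t[...,1])<.03)&(t[...,2]>.1)&(t[...,2]<.25)
m[:,:]&=~np.isnan(t).any(2)
k,l,stt,_=cv2.connectedComponentsWithStats(m.astype(np.uint8));i=np.argmax(stt[1:,4])+1;q=t[l==i];print(stt[i])
for _ in range(4):
    c=q.mean(0);V=np.linalg.svd(q-c,full_matrices=False)[2];n=V[2]*np.sign(-V[2][2]);d=(q-c)@n;q=q[abs(d)<3*d.std()+1e-4]
print('tool-frame normal',n.round(4),'c',c.round(4),'rms',d.std(),'x range',np.percentile(q[:,0],[0.5,99.5]),'y',np.percentile(q[:,1],[.5,99.5]))
E
```

```text
0.02 10 0.55 350 1 1 [0.403 0.035] [0.579 0.021 0.475] [ 0.42  0.03 -0.35  0.18 -0.8  -3.03]
0.023 10 0.55 350 1 2 [0.393 0.07 ] [0.584 0.005 0.475] [ 0.37  0.04 -0.31  0.1  -0.82 -3.03]
0.03 10 0.65 0 0 8 [0.418 0.047] [0.663 0.068 0.462] [ 0.43  0.18 -0.21  0.19 -0.77 -3.03]
0.042 10 0.65 0 1 1 [0.402 0.087] [0.672 0.048 0.465] [ 0.38  0.2  -0.15  0.09 -0.81 -3.03]
0.043 20 0.55 345 1 1 [0.35  0.027] [0.573 0.114 0.483] [ 0.59  0.05 -0.32  0.22 -0.89 -3.03]
0.045 20 0.65 345 1 1 [0.349 0.025] [0.659 0.164 0.478] [ 0.58  0.22 -0.13  0.21 -0.92 -3.03]
0.055 20 0.55 345 1 2 [0.334 0.06 ] [0.581 0.098 0.484] [ 0.54  0.06 -0.27  0.15 -0.91 -3.03]
0.056 20 0.55 345 0 8 [ 0.374 -0.006] [0.56  0.133 0.477] [ 0.64  0.04 -0.39  0.31 -0.86 -3.03]
[]
[  265   101   100   220 20471]
tool-frame normal [ 0.0145 -0.0688 -0.9975] c [ 0.0446 -0.0046  0.1747] rms 0.000611575892309792 x range [-0.00548658  0.08852226] y [-0.02435287  0.01478272]
```

```bash
cat >> kin.py <<'E'
def course(ctr,yaw,d_u,d_n):
    y=np.radians(yaw);th=np.radians(22);X=np.array([np.cos(y),np.sin(y),0]);Y=np.array([-np.sin(y),np.cos(y),0]);Z=np.array([0,0,1.])
    u=X*np.cos(th)+Z*np.sin(th);n=-X*np.sin(th)+Z*np.cos(th)
    return np.asarray(ctr)+d_u*u+d_n*n,np.c_[u,Y,n]
def slabtool(n,flip=0):  # slab axes in tool frame, columns x,y,z
    n=np.array(n)/np.linalg.norm(n);x=np.array([-1.,0,0]);x-=n*(x@n);x/=np.linalg.norm(x);return np.c_[x,np.cross(n,x),n]
E
cat > tgt.py <<'E'
from kin import *
T=slabtool((.0145,-.0688,-.9975));C1,F=course((.4755,-.0168,.0427),7.0,.058,.006)
At=F@T.T
E
python3 - <<'E'
from tgt import *
z=At[:,2];print('tv',z[:2].round(3),'tilt',np.degrees(np.arccos(-z[2])),'az',np.degrees(np.arctan2(z[1],z[0])),'C1',C1.round(4))
import re
src=open('srch.py').read().replace("tv=np.array([.388,.048])","tv=np.array(%s)"%z[:2].round(4).tolist()).replace("range(-10,71,10)","(4,8,12,16,20)").replace("(.55,.65)","(.55,.6)")
exec(src)
E
```

```text
tv [ 0.366 -0.024] tilt 21.517106480190993 az -3.812949353097442 C1 [ 0.5266 -0.0105  0.07  ]
0.019 20 0.6 345 0 8 [ 0.373 -0.007] [0.602 0.159 0.474] [ 0.63  0.12 -0.3   0.3  -0.87 -3.03]
0.02 20 0.55 345 0 8 [ 0.374 -0.006] [0.56  0.133 0.477] [ 0.64  0.04 -0.39  0.31 -0.86 -3.03]
0.029 20 0.55 345 0 7 [ 0.387 -0.045] [0.557 0.139 0.479] [ 0.66  0.03 -0.41  0.37 -0.87 -3.03]
0.031 16 0.55 345 0 8 [ 0.393 -0.01 ] [0.565 0.098 0.475] [ 0.58  0.03 -0.41  0.31 -0.82 -3.03]
0.031 20 0.6 345 0 7 [ 0.387 -0.047] [0.599 0.164 0.476] [ 0.65  0.12 -0.32  0.36 -0.87 -3.03]
0.032 16 0.6 350 0 7 [ 0.398 -0.029] [0.608 0.122 0.473] [ 0.58  0.11 -0.33  0.33 -0.83 -3.03]
0.043 16 0.6 350 0 8 [0.388 0.013] [0.61  0.117 0.47 ] [ 0.56  0.11 -0.3   0.27 -0.82 -3.03]
0.046 16 0.55 345 0 7 [ 0.405 -0.049] [0.562 0.104 0.477] [ 0.6   0.02 -0.43  0.37 -0.83 -3.03]
[]
```

```bash
python3 - <<'E'
from kin import *
s,A=rep();print('up13',off(A,(0,0,.13)),'full',off(A,np.array([.556,.225,.45])-s['eef_pos']), 'via',off(A,(.07,-.06,.144)))
E
```

```text
t 13.65 p [0.3419 0.377  0.3107] tilt 35.25 az -22.42 ty [ 0.294  0.954 -0.065] q [ 1.327  0.165 -0.851  0.849 -0.864  2.439] F [-0.8  0.6 -1. ] w 0.0392
up13 [ -7.5  -0.8 -10.6] full [-28.1  -9.1   3.4] via [-15.   -4.6  -6.7]
```

Request:
send_rows --motion '[{"offset": [-2.6, -0.3, -3.7], "turn": 0}, {"offset": [-5.2, -0.6, -7.4], "turn": 4}, {"offset": [-7.5, -0.8, -10.6], "turn": 12}, {"offset": [-11, -2.5, -8.9], "turn": 20}, {"offset": [-15, -4.6, -6.7], "turn": 28.5}, {"offset": [-19.4, -6.1, -3.3], "turn": 37}, {"offset": [-23.7, -7.6, 0.1], "turn": 45.5}, {"offset": [-28.1, -9.1, 3.4], "turn": 54}]'

```text
t: 14.45
eef_pos: [0.5405, 0.2328, 0.4472]
ee_rot: [2.662, 0.403, 1.814]
force: [0.3, 1.1, 0.3]
width: 0.0392
```

Request:
send_rows --motion '[{"offset": [0, 0, 0], "turn": 8.5}, {"offset": [0, 0, 0], "turn": 17}, {"offset": [0, 0, 0], "turn": 25.5}, {"offset": [0, 0, 0], "turn": 34}, {"offset": [0, 0, 0], "turn": 42.5}, {"offset": [0, 0, 0], "turn": 51}, {"offset": [0, 0, 0], "turn": 59.5}, {"offset": [0, 0, 0], "turn": 68}]'

```text
t: 15.25
eef_pos: [0.5392, 0.2342, 0.4468]
ee_rot: [2.572, -0.249, 0.799]
force: [0.5, 0.6, -1.0]
width: 0.0392
```

Request:
send_rows --motion '[{"offset": [0, 0, 0], "turn": 8.5}, {"offset": [0, 0, 0], "turn": 17}, {"offset": [0, 0, 0], "turn": 25.5}, {"offset": [0, 0, 0], "turn": 34}, {"offset": [0, 0, 0], "turn": 42.5}, {"offset": [0, 0, 0], "turn": 51}, {"offset": [0, 0, 0], "turn": 59.5}, {"offset": [0, 0, 0], "turn": 68}]'

```text
t: 16.05
eef_pos: [0.5393, 0.2342, 0.4468]
ee_rot: [-3.102, -0.615, -0.473]
force: [-0.3, -0.0, -0.5]
width: 0.0398
```

Request:
send_rows --motion '[{"offset": [0, 0, 0], "turn": 8.5}, {"offset": [0, 0, 0], "turn": 17}, {"offset": [0, 0, 0], "turn": 25.5}, {"offset": [0, 0, 0], "turn": 34}, {"offset": [0, 0, 0], "turn": 42.5}, {"offset": [0, 0, 0], "turn": 51}, {"offset": [0, 0, 0], "turn": 59.5}, {"offset": [0, 0, 0], "turn": 68}]'

```text
t: 16.85
eef_pos: [0.5392, 0.2342, 0.4468]
ee_rot: [-2.551, -0.187, -1.704]
force: [-0.2, -0.2, -1.0]
width: 0.0392
```

```bash
cat > plan.py <<'E'
from tgt import *
s,A=rep();q0=s['q'];tv=At[:2,2];print('tv',tv.round(3),'v',A[:2,2].round(3))
lim=np.degrees(q0[5]+3.03);print('deg to limit',lim)
pre=max(0,int(lim//8.5))
q=q0
while pre>0:
    k=min(8,pre);q=call(q,[(0,0,0,8.5*i) for i in range(1,k+1)],.55);pre-=k;print('pre',k)
for m in range(1,13):
    qq=call(q,[(0,0,0,8.5*i) for i in range(1,min(m,8)+1)],.55)
    if m>8: qq=call(qq,[(0,0,0,8.5*i) for i in range(1,m-7)],.55)
    p,B=fk(qq,P);print(m,B[:2,2].round(3),np.linalg.norm(B[:2,2]-tv).round(3),p.round(3))
E
python3 plan.py
```

```text
t 16.85 p [0.5392 0.2342 0.4468] tilt 35.28 az -23.17 ty [-0.837  0.008 -0.547] q [ 0.829  0.087 -0.606  0.823 -0.838 -1.462] F [-0.2 -0.2 -1. ] w 0.0392
tv [ 0.366 -0.024] v [ 0.531 -0.227]
deg to limit 89.8532487597316
pre 8
pre 2
1 [ 0.517 -0.222] 0.249 [0.544 0.231 0.455]
2 [ 0.488 -0.206] 0.219 [0.556 0.221 0.47 ]
3 [ 0.462 -0.185] 0.187 [0.565 0.213 0.477]
4 [ 0.435 -0.158] 0.151 [0.57  0.207 0.478]
5 [ 0.41  -0.128] 0.113 [0.573 0.203 0.478]
6 [ 0.389 -0.095] 0.074 [0.577 0.198 0.477]
7 [ 0.37  -0.059] 0.034 [0.58  0.193 0.475]
8 [ 0.354 -0.02 ] 0.013 [0.583 0.187 0.473]
9 [0.326 0.013] 0.055 [0.598 0.169 0.48 ]
10 [0.307 0.046] 0.092 [0.607 0.154 0.482]
11 [0.291 0.084] 0.132 [0.611 0.146 0.48 ]
12 [0.277 0.124] 0.173 [0.612 0.14  0.476]
```

Great match predicted. Run 8 + 2, then 8 (stopping at 7 to check).

Request:
send_rows --motion '[{"offset": [0, 0, 0], "turn": 8.5}, {"offset": [0, 0, 0], "turn": 17}, {"offset": [0, 0, 0], "turn": 25.5}, {"offset": [0, 0, 0], "turn": 34}, {"offset": [0, 0, 0], "turn": 42.5}, {"offset": [0, 0, 0], "turn": 51}, {"offset": [0, 0, 0], "turn": 59.5}, {"offset": [0, 0, 0], "turn": 68}]'

```text
t: 17.65
eef_pos: [0.5393, 0.2342, 0.4468]
ee_rot: [-2.709, 0.453, -2.733]
force: [-0.2, -0.0, -0.6]
width: 0.0393
```

Request:
send_rows --motion '[{"offset": [0, 0, 0], "turn": 8.5}, {"offset": [0, 0, 0], "turn": 17}]'

```text
t: 17.85
eef_pos: [0.5393, 0.2342, 0.4468]
ee_rot: [-2.864, 0.557, -3.051]
force: [1.0, 0.2, -1.4]
width: 0.0395
```

Request:
send_rows --motion '[{"offset": [0, 0, 0], "turn": 8.5}, {"offset": [0, 0, 0], "turn": 17}, {"offset": [0, 0, 0], "turn": 25.5}, {"offset": [0, 0, 0], "turn": 34}, {"offset": [0, 0, 0], "turn": 42.5}, {"offset": [0, 0, 0], "turn": 51}, {"offset": [0, 0, 0], "turn": 59.5}, {"offset": [0, 0, 0], "turn": 64}]'

```text
t: 18.65
eef_pos: [0.6142, 0.1439, 0.4979]
ee_rot: [2.902, 0.322, 2.408]
force: [-0.1, 0.1, -1.0]
width: 0.0396
```

```bash
python3 plan.py | head -6; python3 - <<'E'
from tgt import *
s,A=st();t=turnto(A,At[:,1]);print('turn to align',t)
E
```

```text
t 18.65 p [0.6142 0.1439 0.4979] tilt 22.86 az -4.39 ty [0.594 0.772 0.225] q [ 0.606  0.122 -0.252  0.317 -0.905 -3.03 ] F [-0.1  0.1 -1. ] w 0.0396
tv [ 0.366 -0.024] v [ 0.387 -0.03 ]
deg to limit -0.01953823999079305
1 [0.363 0.006] 0.03 [0.628 0.124 0.504]
2 [0.348 0.04 ] 0.067 [0.635 0.109 0.506]
3 [0.334 0.079] 0.108 [0.638 0.1   0.504]
turn to align -45.98353653386451
```

```bash
python3 - <<'E'
from tgt import *
s,A=rep();t=turnto(A,At[:,1]);A2=A@R.from_euler('z',np.radians(t)).as_matrix()
tp=C1+np.array([0,0,.09])-A2@[.0415,-.001,.1755];print('tcp',tp,'off',(A.T@(tp-s['eef_pos'])*100).round(1),t);show(solve(s['q'],tp,A2,1));show(solve(s['q'],tp-[0,0,.09],A2,1))
print('slab tilt err',np.degrees(np.arccos((A2@At.T).trace()/2-.5)))
E
```

```text
t 18.65 p [0.6142 0.1439 0.4979] tilt 22.86 az -4.39 ty [0.594 0.772 0.225] q [ 0.606  0.122 -0.252  0.317 -0.905 -3.03 ] F [-0.1  0.1 -1. ] w 0.0396
tcp [4.96637337e-01 4.30317180e-04 3.37481498e-01] off [  4.3 -21.7  10.7] -45.98353653386451
[4.966e-01 4.000e-04 3.375e-01] tilt 22.86 az -4.4 yaw -172.9 q [ 0.438  0.003 -0.81   0.458 -0.447 -2.285]
[ 0.5035 -0.0006  0.2629] tilt 22.41 az -4.2 yaw -172.9 q [ 0.228  0.114 -1.02   1.075 -0.129 -2.74 ]
slab tilt err 1.3596169525245185
```

```bash
python3 - <<'E'
from tgt import *
X=np.array([np.cos(np.radians(7)),np.sin(np.radians(7)),0]);Y=np.array([-X[1],X[0],0]);Z=np.array([0,0,1.])
G=C1+.0415*F[:,0]
for tilt in(24,20,16,12,8):
  for lean in(-4,0,4):
    th=np.radians(tilt);l=np.radians(lean)
    tz=(X*np.sin(th)-Z*np.cos(th))*np.cos(l)+Y*np.sin(l)
    y=Y-tz*(Y@tz);y/=np.linalg.norm(y);A2=np.c_[np.cross(y,tz),y,tz]
    tp=G-.1755*tz;b=reach(tp,A2,12)[0];print(tilt,lean,tp.round(3),round(b[0]*1e3,1),b[1].round(2))
E
```

```text
24 -4 [ 0.493 -0.002  0.245] 47.3 [ 0.21  0.1  -1.02  1.08 -0.11 -2.73]
24 0 [ 0.494 -0.015  0.246] 22.9 [ 0.22  0.11 -1.02  0.91 -0.05 -2.57]
24 4 [ 0.496 -0.027  0.245] 0.0 [ 0.35  0.15 -0.81  0.13 -0.19 -1.9 ]
20 -4 [ 0.504 -0.001  0.25 ] 0.0 [ 0.3   0.14 -0.99  0.88 -0.17 -2.61]
20 0 [ 0.505 -0.013  0.25 ] 0.0 [ 0.37  0.16 -0.85  0.36 -0.24 -2.16]
20 4 [ 0.507 -0.025  0.25 ] 0.0 [ 0.34  0.17 -0.71  0.02 -0.34 -1.79]
16 -4 [0.515 0.    0.254] 0.0 [ 0.41  0.18 -0.82  0.43 -0.36 -2.25]
16 0 [ 0.517 -0.012  0.254] 0.0 [ 0.38  0.18 -0.72  0.18 -0.4  -1.99]
16 4 [ 0.518 -0.024  0.254] 0.0 [ 0.33  0.19 -0.63 -0.03 -0.46 -1.74]
12 -4 [0.527 0.002 0.257] 0.0 [ 0.41  0.21 -0.71  0.27 -0.49 -2.1 ]
12 0 [ 0.529 -0.01   0.257] 0.0 [ 0.37  0.21 -0.63  0.1  -0.52 -1.9 ]
12 4 [ 0.53  -0.022  0.257] 0.0 [ 0.32  0.22 -0.56 -0.05 -0.57 -1.72]
8 -4 [0.539 0.003 0.259] 0.0 [ 0.41  0.24 -0.62  0.19 -0.61 -2.01]
8 0 [ 0.541 -0.009  0.259] 0.0 [ 0.36  0.24 -0.56  0.05 -0.64 -1.85]
8 4 [ 0.542 -0.021  0.259] 0.0 [ 0.3   0.25 -0.5  -0.07 -0.67 -1.7 ]
```

Request:
send_rows --motion '[{"offset": [0.9, -4.3, 2.1], "turn": -8}, {"offset": [1.7, -8.6, 4.2], "turn": -16}, {"offset": [2.6, -13, 6.4], "turn": -24}, {"offset": [3.4, -17.4, 8.5], "turn": -32}, {"offset": [4.3, -21.7, 10.7], "turn": -40}, {"offset": [4.3, -21.7, 10.7], "turn": -46}, {"offset": [4.3, -21.7, 10.7], "turn": -46}]'

```text
t: 19.35
eef_pos: [0.4955, -0.0007, 0.3365]
ee_rot: [-3.06, 0.39, -3.013]
force: [0.9, 0.3, -0.4]
width: 0.0393
```

```bash
cat > held.py <<'E'
import sys
from h import *
from kin import *
from station import *
def held(g,s):
    A=R.from_euler('xyz',s['ee_rot']).as_matrix();p=s['eef_pos'];w=cloud(g,1);t=(w-p)@A
    im=g["frame"].astype(int);m=(im.max(2)-im.min(2)<28)&(im.min(2)>100)&(abs(t[...,1])<.035)&(t[...,0]<.12)&(t[...,2]>.14)&(t[...,2]<.2)&~np.isnan(t).any(2)
    k,l,a,_=cv2.connectedComponentsWithStats(m.astype(np.uint8));i=np.argmax(a[1:,4])+1;q=t[l==i]
    for _ in range(4):
        c=q.mean(0);V=np.linalg.svd(q-c,full_matrices=False)[2];n=V[2]*np.sign(-V[2][2]);d=(q-c)@n;q=q[abs(d)<3*d.std()+1e-4]
    r=cv2.minAreaRect((q[:,:2]*1e3).astype(np.float32))
    print('held n',n.round(4),'c',c.round(4),'rms',d.std().round(5),'x',np.percentile(q[:,0],[.3,99.7]).round(4),'y',np.percentile(q[:,1],[.5,99.5]).round(4),'rect',np.round(r[0],1),np.round(r[1],1),round(r[2],1));return n
if __name__=='__main__':
    s,A=rep();g=grab_frame('wrist');np.savez(sys.argv[1],**g);held(g,s)
    cv2.imwrite('pics/%s.png'%sys.argv[1],g['frame'])
    rep()
E
python3 held.py w6
```

```text
t 19.35 p [ 0.4955 -0.0007  0.3365] tilt 22.82 az -4.73 ty [-0.097  0.992 -0.075] q [ 0.436  0.003 -0.815  0.464 -0.445 -2.284] F [ 0.9  0.3 -0.4] w 0.0393
held n [ 0.0161 -0.0797 -0.9967] c [ 0.0438 -0.0007  0.17  ] rms 0.00062 x [-0.0067  0.088 ] y [-0.0204  0.0187] rect [40.2 -0.9] [96.3 40. ] 0.2
t 19.4 p [4.967e-01 3.000e-04 3.378e-01] tilt 22.95 az -4.52 ty [-0.094  0.993 -0.073] q [ 0.437  0.003 -0.812  0.464 -0.445 -2.288] F [ 0.8  0.7 -0.2] w 0.0392
```

View pics/w6.png

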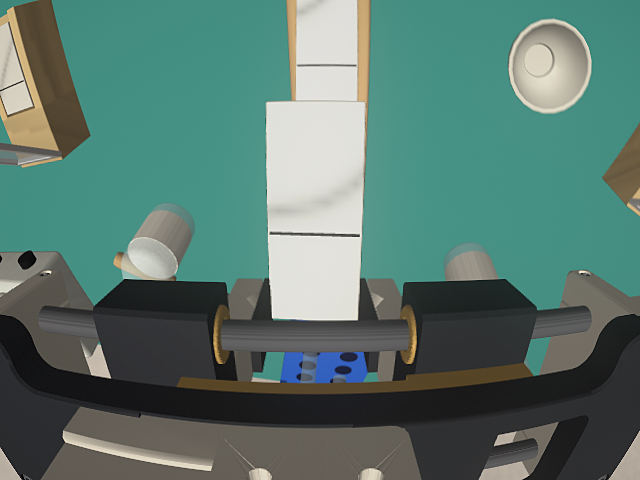

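```bash
cat > gauge.py <<'E'
from h import *
import sys
def gauge(f,cols,rows,xr=(.4,.6)):
    g=dict(np.load(f));w=cloud(g,1);im=g["frame"].astype(int);gr=im.sum(2)/3
    m=(im.max(2)-im.min(2)<30)&(im.min(2)>120)&(w[...,0]>xr[0])&(w[...,0]<xr[1])&(w[...,2]<.12)&(w[...,2]>.01);m[rows[1]+25:]=0
    m&=np.abs(w[...,1]+.02)<.06
    q=w[m]
    for _ in range(5):
        c=q.mean(0);V=np.linalg.svd(q-c,full_matrices=False)[2];n=V[2]*np.sign(V[2][2]);d=(q-c)@n;q=q[abs(d)<2.5*d.std()+1e-4]
    print('plane tilt',np.degrees(np.arccos(n[2])).round(2),'az',np.degrees(np.arctan2(-n[1],-n[0])).round(2),'rms',d.std().round(5),len(q))
    def onplane(u,v):
        a=fishray(g,u,v,0.);o=g["cam_to_world"][:3,3];dd=a-o;return o+dd*((c-o)@n)/(dd@n)
    L=[]
    for u in range(*cols):
        col=255-gr[rows[0]:rows[1],u];col=np.clip(col-np.median(col)-15,0,None)
        if col.sum()>0: L.append(onplane(u,rows[0]+(col*np.arange(len(col))).sum()/col.sum()))
    L=np.array(L);k=np.polyfit(L[:,1],L[:,0],1);print('gauge line yaw',np.degrees(np.arctan(-k[0])).round(2),'n',len(L),'mean',L.mean(0).round(4))
    # side edges from saturation at several rows
    sat=im.max(2)-im.min(2);E=[]
    mid=(cols[0]+cols[1])//2
    for v in range(rows[0]-25,rows[1]+15,3):
        if v<0: continue
        ok=(sat[v]<30)&(gr[v]>90);l=mid
        while ok[l-1]:l-=1
        r=mid
        while ok[r+1]:r+=1
        a,b=onplane(l-.5,v),onplane(r+.5,v)
        if abs(np.linalg.norm(a-b)-.04)<.004:E.append((a+b)/2)
    E=np.array(E);k2=np.polyfit(E[:,0],E[:,1],1);print('axis yaw',np.degrees(np.arctan(k2[0])).round(2),'n',len(E),'y at gauge',np.polyval(k2,L[:,0].mean()).round(4),'x',L[:,0].mean().round(4))
    return c,n
if __name__=='__main__': gauge('w6.npz',(302,353),(58,73))
E
python3 gauge.py
```

```text
plane tilt 22.04 az 7.06 rms 0.00071 5843
gauge line yaw 7.02 n 51 mean [ 0.4881 -0.016   0.0473]
axis yaw 6.75 n 19 y at gauge -0.0165 x 0.4881
```

```bash
cat > tgt.py <<'E'
from kin import *
G0=np.array([.4881,-.0163,.0473])
T=slabtool((.0161,-.0797,-.9967));C1,F=course(G0,7.0,.048,.006)
At=F@T.T;SC=np.array([.0402,-.0004,.176])
def place(A,h=0.,Fr=F,Cc=C1,Tt=T,sc=SC):
    """turn, tcp and slab errors with tool z of A"""
    At_=Fr@Tt.T;t=turnto(A,At_[:,1]);A2=A@R.from_euler('z',np.radians(t)).as_matrix();S=A2@Tt
    return t,Cc+np.array([0,0,h])-A2@sc,A2,np.degrees(np.arccos(S[:,2]@Fr[:,2])),np.degrees(np.arccos(min(1,S[:,0]@Fr[:,0]))),np.degrees(np.arctan2(S[2,0],np.hypot(S[0,0],S[1,0])))
E
python3 - <<'E'
from tgt import *
import itertools
s,A=st();q0=s['q'];print(At[:2,2],A[:2,2])
def ev(A):
    t,tp,A2,ez,ex,sl=place(A);q=solve(np.r_[.35,.15,-.85,.4,-.3,-2.2],tp,A2,1);return np.linalg.norm(fk(q,P)[0]-tp)*1e3,ez,ex,sl,q
print(ev(A),ev(At))
res=[]
for d in itertools.product((-1,0,1),repeat=3):
  for n in(3,5,8):
    if d==(0,0,0):continue
    u=np.array(d)/np.linalg.norm(d)*5;o=A.T@u
    q=call(q0,[tuple(o*i)+(0,) for i in range(1,n+1)],.55);p,B=fk(q,P)
    e,ez,ex,sl,qq=ev(B);res.append((e+2*ez+ex,d,n,round(e,1),round(ez,1),round(ex,1),round(sl,1),p.round(3),B[:2,2].round(3)))
res.sort(key=lambda r:r[0])
for r in res[:8]:print(*r)
E
```

```text
[ 0.36552829 -0.03542682] [ 0.38874905 -0.03073434]
(np.float64(16.321513490164445), np.float64(1.453535618363831), np.float64(1.454305307262649), np.float64(23.44976502989521), array([ 0.2173675 ,  0.11545872, -1.02      ,  1.0945099 , -0.1248914 ,
       -2.74935214])) (np.float64(5.350148199254983), np.float64(1.2074182697257333e-06), np.float64(1.7075472925031877e-06), np.float64(22.000000000000004), array([ 0.22548083,  0.13338996, -1.02      ,  1.08452242, -0.13067974,
       -2.7490712 ]))
2.4303773892027594 (-1, 0, 0) 8 0.8 0.6 0.4 21.6 [ 0.25  -0.005  0.399] [ 0.358 -0.029]
2.5713346032018483 (-1, 0, 0) 5 0.0 1.0 0.5 21.5 [ 0.291 -0.004  0.379] [ 0.356 -0.021]
2.586500841671756 (1, 0, -1) 5 0.0 0.9 0.8 21.2 [0.677 0.    0.186] [ 0.352 -0.031]
2.760253289092307 (1, 1, -1) 8 0.0 0.9 0.9 21.1 [0.732 0.225 0.135] [ 0.351 -0.032]
3.45664387780836 (-1, 1, -1) 3 0.0 1.2 1.0 21.0 [0.434 0.084 0.285] [ 0.348 -0.024]
3.672537078082006 (0, 1, -1) 3 2.6 0.4 0.2 21.8 [0.5   0.104 0.249] [ 0.361 -0.03 ]
5.061517146264319 (1, 0, -1) 8 0.0 1.7 1.6 20.4 [0.781 0.    0.109] [ 0.338 -0.031]
5.1574292361675695 (1, 1, -1) 5 4.6 0.3 0.0 22.0 [0.645 0.144 0.206] [ 0.365 -0.031]
```

```bash
python3 -c "
from kin import *
s,A=st();print(A.T@[-5,0,0])"
```

```text
[ 4.58257478  0.47102315 -1.94374523]
```

Request:
send_rows --motion '[{"offset": [4.6, 0.5, -1.9], "turn": 0}, {"offset": [9.2, 0.9, -3.9], "turn": 0}, {"offset": [13.7, 1.4, -5.8], "turn": 0}, {"offset": [18.3, 1.9, -7.8], "turn": 0}, {"offset": [22.9, 2.4, -9.7], "turn": 0}]'

```text
t: 19.9
eef_pos: [0.2974, -0.0061, 0.3782]
ee_rot: [-3.081, 0.36, -3.022]
force: [-0.7, 2.2, 0.9]
width: 0.0396
```

```bash
cat > ev.py <<'E'
from tgt import *
s,A=rep();t,tp,A2,ez,ex,sl=place(A)
for h in(.06,.03,0.):
    t,tp,A2,ez,ex,sl=place(A,h);q=solve(np.r_[.35,.15,-.85,.4,-.3,-2.2],tp,A2,1)
    print(h,'off',(A.T@(tp-s['eef_pos'])*100).round(2),'turn',round(t,2),'tcp',tp.round(4),'err',(np.linalg.norm(fk(q,P)[0]-tp)*1e3).round(1),'ez ex slope',round(ez,1),round(ex,1),round(sl,1),q.round(2))
E
python3 ev.py
```

```text
t 19.9 p [ 0.2974 -0.0061  0.3782] tilt 20.88 az -2.95 ty [-0.098  0.994 -0.057] q [ 0.897 -0.53  -1.013  0.377 -0.904 -2.567] F [-0.7  2.2  0.9] w 0.0396
0.06 off [-16.88  -1.33  13.8 ] turn -0.08 tcp [ 0.5047 -0.003   0.3094] err 0.0 ez ex slope 1.1 0.5 21.5 [ 0.42  0.06 -0.81  0.42 -0.41 -2.24]
0.03 off [-15.83  -1.16  16.6 ] turn -0.08 tcp [ 0.5047 -0.003   0.2794] err 0.0 ez ex slope 1.1 0.5 21.5 [ 0.39  0.1  -0.88  0.55 -0.29 -2.35]
0.0 off [-14.77  -0.99  19.41] turn -0.08 tcp [ 0.5047 -0.003   0.2494] err 0.0 ez ex slope 1.1 0.5 21.5 [ 0.25  0.14 -1.01  0.98 -0.13 -2.67]
```

Request:
send_rows --motion '[{"offset": [-4.5, -0.4, 1.8], "turn": 0}, {"offset": [-9, -0.7, 4], "turn": 0}, {"offset": [-13.5, -1, 7.5], "turn": 0}, {"offset": [-16.5, -1.3, 11], "turn": 0}, {"offset": [-16.9, -1.3, 13.8], "turn": 0}, {"offset": [-16.9, -1.3, 13.8], "turn": 0}, {"offset": [-16.9, -1.3, 13.8], "turn": 0}]'

```text
t: 20.6
eef_pos: [0.5062, -0.0019, 0.307]
ee_rot: [-3.077, 0.356, -3.019]
force: [0.3, -0.4, -0.7]
width: 0.0393
```

```bash
python3 held.py w7; python3 - <<'E'
from gauge import *
g=np.load('w7.npz')['frame'];print(g[0:140:6,325].sum(1)//3)
E
python3 ev.py
```

```text
t 20.6 p [ 0.5062 -0.0019  0.307 ] tilt 20.74 az -3.52 ty [-0.1    0.993 -0.061] q [ 0.418  0.068 -0.808  0.428 -0.404 -2.248] F [ 0.3 -0.4 -0.7] w 0.0393
held n [ 0.016  -0.0783 -0.9968] c [ 0.0438 -0.0007  0.1699] rms 0.00062 x [-0.0067  0.0881] y [-0.0204  0.0187] rect [40.2 -0.8] [96.3 39.9] 0.4
t 20.65 p [ 0.5058 -0.0019  0.308 ] tilt 20.85 az -3.35 ty [-0.101  0.993 -0.06 ] q [ 0.418  0.066 -0.808  0.428 -0.404 -2.248] F [-0.4  0.1 -1.5] w 0.0397
[213 217 219 220 220 222 222 222 223 222 222 223  44 223 223 224 223 224
 223 224 224 224 224 224]
t 20.65 p [ 0.5058 -0.0019  0.308 ] tilt 20.85 az -3.35 ty [-0.101  0.993 -0.06 ] q [ 0.418  0.066 -0.808  0.428 -0.404 -2.248] F [-0.4  0.1 -1.5] w 0.0397
0.06 off [ 0.05 -0.07 -0.16] turn 0.12 tcp [ 0.5048 -0.0025  0.3094] err 0.0 ez ex slope 1.1 0.5 21.5 [ 0.42  0.06 -0.81  0.42 -0.41 -2.24]
0.03 off [1.1  0.11 2.64] turn 0.12 tcp [ 0.5048 -0.0025  0.2794] err 0.0 ez ex slope 1.1 0.5 21.5 [ 0.39  0.1  -0.88  0.56 -0.3  -2.36]
0.0 off [2.15 0.3  5.45] turn 0.12 tcp [ 0.5048 -0.0025  0.2494] err 0.0 ez ex slope 1.1 0.5 21.5 [ 0.25  0.14 -1.01  0.99 -0.13 -2.68]
```

```bash
python3 - <<'E'
from gauge import *
gauge('w7.npz',(308,348),(64,81))
E
```

```text
plane tilt 89.57 az 97.86 rms 0.01136 7310
gauge line yaw -84.17 n 40 mean [ 0.4209 -0.0233  0.3667]
axis yaw -0.74 n 1 y at gauge -0.0121 x 0.4209gauge.py:29: RankWarning: Polyfit may be poorly conditioned
  E=np.array(E);k2=np.polyfit(E[:,0],E[:,1],1);print('axis yaw',np.degrees(np.arctan(k2[0])).round(2),'n',len(E),'y at gauge',np.polyval(k2,L[:,0].mean()).round(4),'x',L[:,0].mean().round(4))
```

Request:
send_rows --motion '[{"offset": [0.5, 0, 1.2], "turn": 0}, {"offset": [1.1, 0.1, 2.6], "turn": 0}, {"offset": [1.5, 0.2, 3.7], "turn": 0}, {"offset": [1.85, 0.25, 4.6], "turn": 0}, {"offset": [1.85, 0.25, 4.6], "turn": 0}]'

```text
t: 21.15
eef_pos: [0.5035, -0.0029, 0.2588]
ee_rot: [-3.077, 0.359, -3.016]
force: [-0.3, -0.6, -1.9]
width: 0.0392
```

```bash
python3 held.py w8; python3 ev.py
```

```text
t 21.15 p [ 0.5035 -0.0029  0.2588] tilt 20.91 az -3.32 ty [-0.102  0.993 -0.061] q [ 0.324  0.129 -0.964  0.778 -0.191 -2.528] F [-0.3 -0.6 -1.9] w 0.0392
held n [ 0.199  -0.0843 -0.9764] c [ 0.0564 -0.0004  0.1746] rms 0.00612 x [-0.0066  0.1195] y [-0.0204  0.0194] rect [56.1 -0.3] [128.2  40.8] 0.6
t 21.2 p [ 0.5038 -0.0032  0.2593] tilt 20.95 az -3.35 ty [-0.101  0.993 -0.061] q [ 0.325  0.129 -0.962  0.774 -0.193 -2.524] F [ 0.3 -0.  -0.5] w 0.0394
t 21.2 p [ 0.5038 -0.0032  0.2593] tilt 20.95 az -3.35 ty [-0.101  0.993 -0.061] q [ 0.325  0.129 -0.962  0.774 -0.193 -2.524] F [ 0.3 -0.  -0.5] w 0.0394
0.06 off [-1.83 -0.24 -4.65] turn 0.17 tcp [ 0.5045 -0.0025  0.3094] err 0.0 ez ex slope 1.0 0.4 21.6 [ 0.42  0.06 -0.81  0.43 -0.41 -2.25]
0.03 off [-0.78 -0.06 -1.85] turn 0.17 tcp [ 0.5045 -0.0025  0.2794] err 0.0 ez ex slope 1.0 0.4 21.6 [ 0.39  0.1  -0.89  0.57 -0.29 -2.37]
0.0 off [0.28 0.12 0.95] turn 0.17 tcp [ 0.5045 -0.0025  0.2494] err 0.0 ez ex slope 1.0 0.4 21.6 [ 0.24  0.14 -1.02  1.03 -0.12 -2.7 ]
```

Request:
send_rows --motion '[{"offset": [0.1, 0.1, 0.3], "turn": 0}, {"offset": [0.18, 0.1, 0.6], "turn": 0}, {"offset": [0.24, 0.1, 0.8], "turn": 0}, {"offset": [0.24, 0.1, 0.8], "turn": 0}, {"offset": [0.24, 0.1, 0.8], "turn": 0}]'

```text
t: 21.7
eef_pos: [0.5052, -0.0024, 0.2511]
ee_rot: [-3.077, 0.361, -3.017]
force: [-0.1, 0.5, -0.8]
width: 0.0393
```

```bash
python3 ev.py | sed -n '1p;4p'
```

```text
t 21.7 p [ 0.5052 -0.0024  0.2511] tilt 20.99 az -3.31 ty [-0.101  0.993 -0.061] q [ 0.256  0.14  -1.005  0.972 -0.134 -2.662] F [-0.1  0.5 -0.8] w 0.0393
0.0 off [0.13 0.01 0.13] turn 0.17 tcp [ 0.5044 -0.0026  0.2493] err 0.0 ez ex slope 1.0 0.4 21.6 [ 0.23  0.14 -1.02  1.04 -0.12 -2.71]
```

Request:
send_rows --motion '[{"offset": [0.08, 0, 0.1], "turn": 0}, {"offset": [0.12, 0, 0.2], "turn": 0}, {"offset": [0.12, 0, 0.2], "turn": 0}, {"offset": [0.12, 0, 0.2], "turn": 0}]'

```text
t: 22.1
eef_pos: [0.5052, -0.0023, 0.2498]
ee_rot: [-3.077, 0.361, -3.016]
force: [-6.2, 0.9, 11.1]
width: 0.0397
```

```bash
python3 ev.py | sed -n '1p;4p'; python3 - <<'E'
from h import *
from station import *
w=grab_frame('wrist');s=grab_frame('scene');np.savez('w9.npz',**w)
a=cv2.resize(s['frame'][220:310,260:370],(550,450),interpolation=cv2.INTER_CUBIC)
b=w['frame'][0:450,210:460]
cv2.imwrite('pics/w9.png',np.hstack([a,b]))
E
```

```text
t 22.1 p [ 0.5052 -0.0023  0.2498] tilt 21.03 az -3.19 ty [-0.102  0.993 -0.06 ] q [ 0.234  0.141 -1.014  1.028 -0.12  -2.698] F [-6.2  0.9 11.1] w 0.0397
0.0 off [ 0.11 -0.02  0.01] turn 0.21 tcp [ 0.5043 -0.0027  0.2493] err 0.0 ez ex slope 1.0 0.4 21.6 [ 0.23  0.14 -1.02  1.05 -0.11 -2.72]
```

View pics/w9.png

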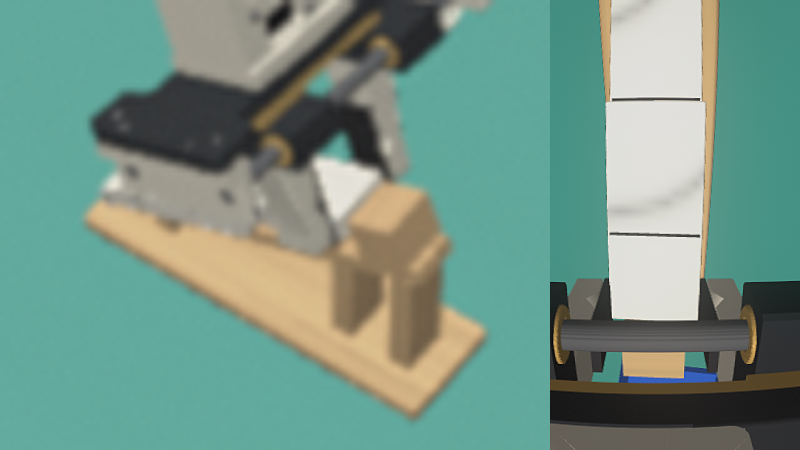

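Request:
send_rows --motion '[{"offset": [0, 0, 0], "turn": 0}, {"offset": [0, 0, 0], "turn": 0}, {"offset": [0, 0, 0], "turn": 0}, {"offset": [0, 0, 0], "turn": 0}]' --hand 1

```text
t: 22.6
eef_pos: [0.5047, -0.0025, 0.2478]
ee_rot: [-3.077, 0.358, -3.016]
force: [-0.4, -0.6, -0.1]
width: 0.0656
```

Request:
send_rows --motion '[{"offset": [0, 0, -1], "turn": 0}, {"offset": [0, 0, -3], "turn": 0}, {"offset": [0, 0, -6], "turn": 0}, {"offset": [0, 0, -10], "turn": 0}, {"offset": [0, 0, -10], "turn": 0}, {"offset": [0, 0, -10], "turn": 0}]'

```text
t: 23.2
eef_pos: [0.4691, -0.0, 0.3423]
ee_rot: [-3.078, 0.36, -3.016]
force: [-1.1, -0.3, -0.5]
width: 0.0871
```

```bash
cat > check.py <<'E'
# pose of the slab laid: fit plane + rectangle in course frame from wrist cloud
import sys
from h import *
from tgt import *
from station import *
def chk(C,Fr,L,f,fisheye=1,g=None):
    if g is None: g=grab_frame('wrist')
    np.savez(f,**g);w=cloud(g,fisheye);im=g["frame"].astype(int)
    t=(w-C)@Fr
    m=(im.max(2)-im.min(2)<30)&(im.min(2)>110)&(abs(t[...,0])<L/2+.02)&(abs(t[...,1])<.035)&(t[...,2]>.001)&(t[...,2]<.02)
    q=t[m]
    for _ in range(5):
        c=q.mean(0);V=np.linalg.svd(q-c,full_matrices=False)[2];n=V[2]*np.sign(V[2][2]);d=(q-c)@n;q=q[abs(d)<2.5*d.std()+2e-4]
    r=cv2.minAreaRect((q[:,:2]*1e3).astype(np.float32))
    print('face n',n.round(3),'z(face, want .006)',c[2].round(4),'x',(np.percentile(q[:,0],[.3,99.7])*1e3).round(1),'y',(np.percentile(q[:,1],[.5,99.5])*1e3).round(1),'rect',np.round(r[0],1),np.round(r[1],1),round(r[2],1),'N',len(q))
if __name__=='__main__': rep();chk(C1,F,.096,'w10')
E
python3 check.py
```

```text
t 23.2 p [ 0.4691 -0.      0.3423] tilt 20.93 az -3.00 ty [-0.103  0.993 -0.059] q [ 0.475 -0.045 -0.811  0.373 -0.516 -2.231] F [-1.1 -0.3 -0.5] w 0.0871
face n [-0.001 -0.001  1.   ] z(face, want .006) 0.0061 x [-47.   48.6] y [-19.3  19.6] rect [1.  0.1] [39.6 96.2] 89.8 N 7945
```

```bash
cat > short1.py <<'E'
from kin import *
s,A=rep();q0=s['q'];c,B=frame('short');Z=np.array([0,0,1.]);A0=A
for tilt in(32,35,38):
  for oa in(-8,-4,0,4,8):
    th=np.radians(tilt);a=np.radians(oa);X=B@[np.cos(a),np.sin(a),0];tz=X*np.sin(th)-Z*np.cos(th)
    y=B[:,1]-tz*(B[:,1]@tz);y/=np.linalg.norm(y);A2=np.c_[np.cross(y,tz),y,tz]
    d=.031;tp=c+B@[-.0069+d*.829,0,.042+d*.559]-.172*tz;b=reach(tp,A2,8)[0];print(tilt,oa,(b[0]*1e3).round(1),b[1].round(2))
tv=np.sin(np.radians(35))*np.array([np.cos(np.radians(10.6)),np.sin(np.radians(10.6))])
out=[]
for a in range(-75,-9,8):
  for rho in(.55,.65):
   for sg,lim in((1,-3.03),(-1,3.03)):
    S=np.array([rho*np.cos(np.radians(a)),rho*np.sin(np.radians(a)),.48]);g=None
    for k in np.arange(0,360,5):
        q=solve(np.r_[np.radians(a)+.3,.2,-.3,.4,-1,lim*.97],S,A0@R.from_euler('z',np.radians(k)).as_matrix(),1)
        if np.linalg.norm(fk(q,P)[0]-S)<2e-3 and abs(q[5]-lim*.97)<.08: g=q;break
    if g is None: continue
    q=g
    for n in range(2):
        for m in range(1,9):
            qq=call(q,[(0,0,0,sg*8.5*i) for i in range(1,m+1)],.55);v=fk(qq,P)[1][:2,2];out.append((np.linalg.norm(v-tv).round(3),a,rho,sg,k,n,m,v.round(3),fk(qq,P)[0].round(3),qq.round(2)))
        q=qq
out.sort(key=lambda r:r[0])
for o in out[:6]:print(*o)
E
python3 short1.py
```

```text
t 23.25 p [ 4.689e-01 -4.000e-04  3.411e-01] tilt 20.81 az -3.23 ty [-0.102  0.993 -0.06 ] q [ 0.474 -0.044 -0.812  0.373 -0.516 -2.231] F [0.9 0.1 0.6] w 0.0875
32 -8 0.0 [-0.41  0.25 -0.51 -0.68 -0.38 -0.41]
32 -4 0.0 [-0.45  0.26 -0.48 -0.72 -0.45 -0.35]
32 0 0.0 [-0.48  0.27 -0.45 -0.74 -0.51 -0.31]
32 4 0.0 [-0.51  0.29 -0.42 -0.75 -0.57 -0.28]
32 8 0.0 [-0.53  0.3  -0.39 -0.75 -0.63 -0.27]
35 -8 0.0 [-0.47  0.25 -0.49 -0.82 -0.4  -0.24]
35 -4 0.0 [-0.51  0.26 -0.47 -0.84 -0.47 -0.19]
35 0 0.0 [-0.54  0.28 -0.44 -0.85 -0.53 -0.17]
35 4 0.0 [-0.57  0.29 -0.41 -0.85 -0.59 -0.15]
35 8 0.0 [-0.59  0.31 -0.39 -0.84 -0.65 -0.14]
38 -8 0.0 [-0.55  0.26 -0.48 -0.96 -0.43 -0.06]
38 -4 0.0 [-0.58  0.27 -0.46 -0.96 -0.5  -0.03]
38 0 0.0 [-0.61  0.29 -0.43 -0.96 -0.57 -0.02]
38 4 0.0 [-0.63  0.31 -0.4  -0.95 -0.63 -0.02]
38 8 0.0 [-0.64  0.32 -0.38 -0.93 -0.68 -0.02]
0.006 -43 0.65 1 115 0 8 [0.569 0.108] [ 0.423 -0.484  0.43 ] [-0.74  0.23  0.03 -0.57 -1.05 -3.03]
0.02 -43 0.55 1 110 0 8 [0.544 0.108] [ 0.347 -0.429  0.43 ] [-0.76  0.09 -0.14 -0.55 -1.05 -3.03]
0.022 -43 0.55 1 110 1 1 [0.573 0.126] [ 0.329 -0.443  0.411] [-0.83  0.11 -0.14 -0.62 -1.07 -3.03]
0.028 -43 0.65 1 115 0 7 [0.536 0.102] [ 0.428 -0.483  0.437] [-0.72  0.23  0.04 -0.52 -1.06 -3.03]
0.032 -51 0.55 1 120 1 1 [0.587 0.084] [ 0.261 -0.482  0.405] [-0.99  0.13 -0.13 -0.64 -1.11 -3.03]
0.035 -51 0.55 1 120 0 8 [0.557 0.071] [ 0.281 -0.472  0.425] [-0.92  0.1  -0.13 -0.58 -1.09 -3.03]
```

```bash
python3 - <<'E'
from kin import *
s,A=st();print('up',off(A,(0,0,.139)),'lat25',off(A,(.003,-.25,.139)));A=A@R.from_euler('z',np.radians(64)).as_matrix();print(off(A,(.003,-.193,0)))
E
```

```text
up [ -4.9  -0.8 -13. ] lat25 [ -2.2 -25.7 -12.4]
[-16.4 -10.2   0.5]
```

Request:
send_rows --motion '[{"offset": [-1.7, -0.3, -4.4], "turn": 8}, {"offset": [-3.4, -0.6, -8.8], "turn": 16}, {"offset": [-4.9, -0.8, -13], "turn": 24}, {"offset": [-4.4, -5.8, -12.9], "turn": 32}, {"offset": [-3.8, -10.8, -12.8], "turn": 40}, {"offset": [-3.3, -15.8, -12.7], "turn": 48}, {"offset": [-2.7, -20.7, -12.5], "turn": 56}, {"offset": [-2.2, -25.7, -12.4], "turn": 64}]'

```text
t: 24.05
eef_pos: [0.4715, -0.2524, 0.4785]
ee_rot: [2.844, 0.206, 2.101]
force: [1.8, 0.7, -0.0]
width: 0.0877
```

Request:
send_rows --motion '[{"offset": [-4.1, -2.6, 0.1], "turn": 8.5}, {"offset": [-8.2, -5.1, 0.2], "turn": 17}, {"offset": [-12.3, -7.7, 0.3], "turn": 25.5}, {"offset": [-16.4, -10.2, 0.5], "turn": 34}, {"offset": [-16.4, -10.2, 0.5], "turn": 42.5}, {"offset": [-16.4, -10.2, 0.5], "turn": 51}]'

```text
t: 24.65
eef_pos: [0.4745, -0.446, 0.4763]
ee_rot: [2.797, -0.096, 1.254]
force: [1.2, -0.4, -0.5]
width: 0.0875
```

```bash
cat > tiltsim.py <<'E'
from kin import *
import sys
def sim(tv,sg,nmax=12):
    s,A=rep();q=s['q'];print('v',A[:2,2].round(3),'tv',tv.round(3))
    for m in range(1,nmax+1):
        qq=call(q,[(0,0,0,sg*8.5*i) for i in range(1,min(m,8)+1)],.55)
        if m>8: qq=call(qq,[(0,0,0,sg*8.5*i) for i in range(1,m-7)],.55)
        p,B=fk(qq,P);print(m,B[:2,2].round(3),np.linalg.norm(B[:2,2]-tv).round(3),p.round(3))
E
python3 -c "
from tiltsim import *
sim(np.sin(np.radians(35))*np.array([np.cos(np.radians(10.6)),np.sin(np.radians(10.6))]),1)"
```

```text
t 24.65 p [ 0.4745 -0.446   0.4763] tilt 20.48 az -3.18 ty [ 0.884 -0.324  0.336] q [-0.509  0.203  0.004 -0.177 -1.055 -2.903] F [ 1.2 -0.4 -0.5] w 0.0875
v [ 0.349 -0.019] tv [0.564 0.106]
1 [ 0.353 -0.014] 0.242 [ 0.472 -0.45   0.475]
2 [0.38  0.018] 0.203 [ 0.456 -0.47   0.466]
3 [0.408 0.042] 0.169 [ 0.445 -0.479  0.458]
4 [0.438 0.063] 0.132 [ 0.44  -0.482  0.452]
5 [0.469 0.081] 0.098 [ 0.436 -0.483  0.446]
6 [0.501 0.094] 0.064 [ 0.431 -0.485  0.44 ]
7 [0.534 0.103] 0.03 [ 0.427 -0.486  0.433]
8 [0.567 0.108] 0.004 [ 0.423 -0.486  0.426]
9 [0.598 0.126] 0.04 [ 0.404 -0.497  0.406]
10 [0.626 0.134] 0.068 [ 0.393 -0.5    0.392]
11 [0.655 0.139] 0.098 [ 0.388 -0.499  0.383]
12 [0.684 0.14 ] 0.125 [ 0.384 -0.499  0.375]
```

Request:
send_rows --motion '[{"offset": [0, 0, 0], "turn": 8.5}, {"offset": [0, 0, 0], "turn": 17}, {"offset": [0, 0, 0], "turn": 25.5}, {"offset": [0, 0, 0], "turn": 34}, {"offset": [0, 0, 0], "turn": 42.5}, {"offset": [0, 0, 0], "turn": 51}, {"offset": [0, 0, 0], "turn": 59.5}, {"offset": [0, 0, 0], "turn": 68}]'

```text
t: 25.45
eef_pos: [0.3769, -0.5066, 0.3939]
ee_rot: [2.84, -0.55, 0.686]
force: [0.5, 0.3, 0.2]
width: 0.0878
```

```bash
cat > s2.py <<'E'
from kin import *
s,A=rep();p=s['eef_pos'];c,B=frame('short')
print('v',A[:2,2].round(3),'case az',10.6)
for z in(.19,.085):
    o,t,tp,A2=goto('short',(-.024,0,z),(0,.0545,.178),A,p);q=solve(np.r_[-.5,.27,-.45,-.8,-.5,-.3],tp,A2,1);print(z,o.round(2),'turn',round(t,1),tp.round(4),(np.linalg.norm(fk(q,P)[0]-tp)*1e3).round(1),q.round(2))
E
python3 s2.py
```

```text
t 25.45 p [ 0.3769 -0.5066  0.3939] tilt 35.52 az 8.57 ty [ 0.485 -0.837  0.253] q [-0.834  0.243 -0.021 -0.604 -1.02  -3.03 ] F [0.5 0.3 0.2] w 0.0878
v [0.575 0.087] case az 10.6
0.19 [  4.2  -13.81   5.54] turn -155.8 [ 0.3695 -0.3635  0.3358] 0.0 [-0.64  0.1  -0.34 -0.63 -0.77 -0.38]
0.085 [ -1.3  -16.46  14.09] turn -155.8 [ 0.3695 -0.3635  0.2308] 0.0 [-0.69  0.25 -0.39 -0.8  -0.64 -0.12]
```

Request:
send_rows --motion '[{"offset": [0, 0, 0], "turn": -8.5}, {"offset": [0, 0, 0], "turn": -17}, {"offset": [0, 0, 0], "turn": -25.5}, {"offset": [0, 0, 0], "turn": -34}, {"offset": [0, 0, 0], "turn": -42.5}, {"offset": [0, 0, 0], "turn": -51}, {"offset": [0, 0, 0], "turn": -59.5}, {"offset": [0, 0, 0], "turn": -68}]'

```text
t: 26.25
eef_pos: [0.3775, -0.5062, 0.3942]
ee_rot: [2.525, 0.043, 1.782]
force: [0.3, -0.0, -0.6]
width: 0.0878
```

Request:
send_rows --motion '[{"offset": [0, 0, 0], "turn": -8.5}, {"offset": [0, 0, 0], "turn": -17}, {"offset": [0, 0, 0], "turn": -25.5}, {"offset": [0, 0, 0], "turn": -34}, {"offset": [0, 0, 0], "turn": -42.5}, {"offset": [0, 0, 0], "turn": -51}, {"offset": [0, 0, 0], "turn": -59.5}, {"offset": [0, 0, 0], "turn": -68}]'

```text
t: 27.05
eef_pos: [0.3775, -0.5062, 0.3942]
ee_rot: [2.928, 0.585, 2.919]
force: [0.4, 0.6, -0.5]
width: 0.0874
```

```bash
python3 s2.py
```

```text
t 27.05 p [ 0.3775 -0.5062  0.3942] tilt 35.43 az 8.65 ty [0.102 0.979 0.177] q [-0.832  0.243 -0.02  -0.601 -1.021 -0.65 ] F [ 0.4  0.6 -0.5] w 0.0874
v [0.573 0.087] case az 10.6
0.19 [ 6.47 12.85  5.56] turn -19.3 [ 0.3698 -0.3636  0.3359] 0.0 [-0.64  0.1  -0.34 -0.63 -0.77 -0.38]
0.085 [12.27 11.   14.11] turn -19.3 [ 0.3698 -0.3636  0.2309] 0.0 [-0.68  0.25 -0.39 -0.8  -0.64 -0.12]
```

Request:
send_rows --motion '[{"offset": [2, 4, 1.8], "turn": -7}, {"offset": [4, 8, 3.6], "turn": -14}, {"offset": [6.5, 12.9, 5.6], "turn": -19.3}, {"offset": [6.5, 12.9, 5.6], "turn": -19.3}, {"offset": [6.5, 12.9, 5.6], "turn": -19.3}]'

```text
t: 27.55
eef_pos: [0.3704, -0.3613, 0.3363]
ee_rot: [-3.126, 0.618, -2.962]
force: [0.4, -1.8, 0.8]
width: 0.0878
```

```bash
cat > case.py <<'E'
from h import *
from kin import *
from station import *
s,A=rep();g=grab_frame('wrist');np.savez('w11.npz',**g)
c,B=frame('short');w=cloud(g,1);t=(w-c)@B;im=g["frame"].astype(int)
m=(im.max(2)-im.min(2)<30)&(im.min(2)>110)&(abs(t[...,0])<.06)&(abs(t[...,1])<.03)&(abs(t[...,2]-.05)<.008)
k,l,a,_=cv2.connectedComponentsWithStats(cv2.morphologyEx(m.astype(np.uint8),cv2.MORPH_CLOSE,np.ones((5,5))));i=np.argmax(a[1:,4])+1
q=t[(l==i)&m];r=cv2.minAreaRect((q[:,:2]*1e3).astype(np.float32));print('z',q[:,2].mean().round(4),'x',(np.percentile(q[:,0],[.3,99.7])*1e3).round(1),'y',(np.percentile(q[:,1],[.5,99.5])*1e3).round(1),'rect',np.round(r[0],1),np.round(r[1],1),round(r[2],1),len(q))
E
python3 case.py; python3 s2.py
```

```text
t 27.55 p [ 0.3704 -0.3613  0.3363] tilt 35.42 az 8.72 ty [-0.169  0.985 -0.013] q [-0.63   0.096 -0.342 -0.627 -0.77  -0.388] F [ 0.4 -1.8  0.8] w 0.0878
z 0.0491 x [-39.1  43.7] y [-22.2  17.4] rect [ 2.6 -1.6] [84.4 41.6] 0.3 4360
t 27.6 p [ 0.371  -0.3626  0.3373] tilt 35.48 az 8.56 ty [-0.169  0.986 -0.014] q [-0.631  0.097 -0.339 -0.626 -0.771 -0.388] F [-0.1 -0.9 -0.2] w 0.0876
v [0.574 0.086] case az 10.6
0.19 [ 0.21 -0.06  0.03] turn -0.2 [ 0.3696 -0.3635  0.3359] 0.0 [-0.64  0.1  -0.34 -0.63 -0.77 -0.38]
0.085 [6.3  0.09 8.58] turn -0.2 [ 0.3696 -0.3635  0.2309] 0.0 [-0.68  0.25 -0.39 -0.8  -0.64 -0.12]
```

```bash
sed -i "s/np.array(\[.486,-.290,0\]),10.6/np.array([.488,-.2915,0]),10.8/" kin.py; sed -i 's/for z in(.19,.085)/for z in(.085,.06,.038)/' s2.py; python3 s2.py
```

```text
t 27.6 p [ 0.371  -0.3626  0.3373] tilt 35.48 az 8.56 ty [-0.169  0.986 -0.014] q [-0.631  0.097 -0.339 -0.626 -0.771 -0.388] F [-0.1 -0.9 -0.2] w 0.0876
v [0.574 0.086] case az 10.6
0.085 [ 6.15 -0.1   8.68] turn -0.4 [ 0.3718 -0.365   0.231 ] 0.0 [-0.68  0.25 -0.39 -0.8  -0.64 -0.12]
0.06 [ 7.6  -0.06 10.72] turn -0.4 [ 0.3718 -0.365   0.206 ] 0.0 [-0.7   0.3  -0.39 -0.85 -0.62 -0.05]
0.038 [ 8.87 -0.03 12.51] turn -0.4 [ 0.3718 -0.365   0.184 ] 0.0 [-0.71  0.34 -0.39 -0.89 -0.6   0.02]
```

Request:
send_rows --motion '[{"offset": [2.1, 0, 3], "turn": -0.4}, {"offset": [4.2, -0.1, 5.9], "turn": -0.4}, {"offset": [6.1, -0.1, 8.7], "turn": -0.4}, {"offset": [7.6, 0, 10.7], "turn": -0.4}, {"offset": [8, 0, 11.3], "turn": -0.4}, {"offset": [8.3, 0, 11.8], "turn": -0.4}, {"offset": [8.6, 0, 12.15], "turn": -0.4}, {"offset": [8.6, 0, 12.15], "turn": -0.4}]'

```text
t: 28.4
eef_pos: [0.3724, -0.3651, 0.1899]
ee_rot: [-3.116, 0.621, -2.952]
force: [-0.4, -0.1, 0.6]
width: 0.0878
```

```bash
python3 s2.py|sed -n '1p;5p'; python3 -c "
from kin import *
s,A=st();c,B=frame('short');print('tip',B.T@(s['eef_pos']+A@[0,.0545,.178]-c))"
```

```text
t 28.4 p [ 0.3724 -0.3651  0.1899] tilt 35.62 az 8.41 ty [-0.174  0.984 -0.02 ] q [-0.711  0.325 -0.392 -0.883 -0.607  0.003] F [-0.4 -0.1  0.6] w 0.0878
0.038 [0.44 0.06 0.44] turn 0.1 [ 0.3713 -0.3648  0.1838] 0.0 [-0.72  0.34 -0.39 -0.9  -0.6   0.02]
tip [-0.02305723 -0.00048406  0.04407998]
```

Request:
send_rows --motion '[{"offset": [0.12, 0, 0.16], "turn": 0}, {"offset": [0.25, 0, 0.32], "turn": 0}, {"offset": [0.36, 0, 0.46], "turn": 0}, {"offset": [0.36, 0, 0.46], "turn": 0}, {"offset": [0.36, 0, 0.46], "turn": 0}]'

```text
t: 28.9
eef_pos: [0.3723, -0.3649, 0.1848]
ee_rot: [-3.116, 0.622, -2.951]
force: [-3.3, 0.8, 7.7]
width: 0.0878
```

```bash
python3 -c "
from kin import *
s,A=rep();c,B=frame('short');print('tip',B.T@(s['eef_pos']+A@[0,.0545,.178]-c));print('F case',B.T@s['force'], off(A,(0,0,-.01)))"
```

```text
t 28.9 p [ 0.3723 -0.3649  0.1848] tilt 35.68 az 8.44 ty [-0.175  0.984 -0.021] q [-0.715  0.334 -0.392 -0.895 -0.604  0.022] F [-3.3  0.8  7.7] w 0.0878
tip [-0.02300769 -0.00017541  0.03910454]
F case [-3.08223315  1.38944459  7.66715797] [0.6 0.  0.8]
```

```bash
python3 -c "
from kin import *
s,A=st();print(off(A,(0,0,.06)),off(A,(0,0,.12)));gplan('short',.033,.006,(.11,.05,0),A,s['eef_pos'],s['q'],slide=-.0055,zc=.0429)"
```

```text
[-3.5 -0.1 -4.9] [-7.  -0.2 -9.7]
back 0.11 off [-4.94  5.48 -9.59] turn 0.12 tcp [ 0.3468 -0.3115  0.2904] err mm 0.0 [-0.58  0.07 -0.48 -0.69 -0.65 -0.33]
back 0.05 off [-4.94  5.48 -3.59] turn 0.12 tcp [ 0.3814 -0.3064  0.2417] err mm 0.0 [-0.55  0.18 -0.47 -0.78 -0.56 -0.24]
back 0 off [-4.94  5.48  1.41] turn 0.12 tcp [ 0.4102 -0.3021  0.2011] err mm 0.0 [-0.53  0.27 -0.44 -0.86 -0.5  -0.16]
```

Request:
send_rows --motion '[{"offset": [-2.3, 0, -3.3], "turn": 0}, {"offset": [-4.5, 0, -6.5], "turn": 0}, {"offset": [-4.9, 2, -9.6], "turn": 0}, {"offset": [-4.9, 5.5, -9.6], "turn": 0}, {"offset": [-4.9, 5.5, -7], "turn": 0}, {"offset": [-4.9, 5.5, -3.6], "turn": 0}, {"offset": [-4.9, 5.5, -3.6], "turn": 0}]'

```text
t: 29.6
eef_pos: [0.3815, -0.3051, 0.238]
ee_rot: [-3.121, 0.619, -2.953]
force: [-1.7, 0.2, -0.2]
width: 0.088
```

```bash
python3 -c "
from kin import *
from h import *
s,A=rep();gplan('short',.033,.006,(.02,0),A,s['eef_pos'],s['q'],slide=-.0055,zc=.0429)
from station import *
g=grab_frame('wrist');np.savez('w12.npz',**g);p=s['eef_pos']
c,B=frame('short');w=cloud(g,1);t=(w-c)@B;im=g['frame'].astype(int)
m=(im.max(2)-im.min(2)<30)&(im.min(2)>110)&(abs(t[...,0])<.07)&(abs(t[...,1])<.03)&(t[...,2]>.015)&(t[...,2]<.085)
q=t[m]
for _ in range(5):
    cc=q.mean(0);V=np.linalg.svd(q-cc,full_matrices=False)[2];n=V[2]*np.sign(V[2][2]);d=(q-cc)@n;q=q[abs(d)<2.5*d.std()+1e-4]
print('n',n.round(3),'slope',np.degrees(np.arctan2(-n[0],n[2])).round(1),'mean',cc.round(4),'x',np.percentile(q[:,0],[.5,99.5]).round(4),'y',np.percentile(q[:,1],[.5,99.5]).round(4),'z',np.percentile(q[:,2],[.5,99.5]).round(4),len(q))"
```

```text
t 29.6 p [ 0.3815 -0.3051  0.238 ] tilt 35.48 az 8.74 ty [-0.175  0.984 -0.017] q [-0.549  0.185 -0.469 -0.783 -0.56  -0.238] F [-1.7  0.2 -0.2] w 0.088
back 0.02 off [-0.26 -0.2   2.68] turn 0.0 tcp [ 0.3993 -0.3043  0.2177] err mm 0.0 [-0.54  0.24 -0.45 -0.82 -0.53 -0.2 ]
back 0 off [-0.26 -0.2   4.68] turn 0.0 tcp [ 0.4108 -0.3026  0.2014] err mm 0.0 [-0.53  0.27 -0.44 -0.86 -0.51 -0.17]
n [-0.56   0.001  0.829] slope 34.0 mean [-0.0086 -0.      0.0477] x [-0.0373  0.0235] y [-0.0196  0.0195] z [0.0281 0.0692] 9527
```

Request:
send_rows --motion '[{"offset": [-0.2, -0.1, 1.6], "turn": 0}, {"offset": [-0.2, -0.2, 3.1], "turn": 0}, {"offset": [-0.2, -0.2, 4.2], "turn": 0}, {"offset": [-0.2, -0.2, 4.8], "turn": 0}, {"offset": [-0.2, -0.2, 4.8], "turn": 0}, {"offset": [-0.2, -0.2, 4.8], "turn": 0}]'

```text
t: 30.25
eef_pos: [0.4103, -0.3038, 0.2026]
ee_rot: [-3.117, 0.621, -2.952]
force: [-0.2, 0.1, -0.0]
width: 0.0877
```

Request:
send_rows --motion '[{"offset": [0, 0, 0], "turn": 0}, {"offset": [0, 0, 0], "turn": 0}, {"offset": [0, 0, 0], "turn": 0}, {"offset": [0, 0, 0], "turn": 0}, {"offset": [0, 0, 0], "turn": 0}, {"offset": [0, 0, 0], "turn": 0}, {"offset": [0, 0, 0], "turn": 0}, {"offset": [0, 0, 0], "turn": 0}]' --hand -1 --squeeze 45

```text
t: 31.05
eef_pos: [0.4105, -0.3036, 0.2025]
ee_rot: [-3.118, 0.621, -2.952]
force: [0.9, 2.5, 0.5]
width: 0.0393
```

```bash
python3 -c "
from kin import *
s,A=rep();c,B=frame('short')
print('mid',B.T@(s['eef_pos']+A@[0,0,.172]-c));print('up',off(A,(0,0,.025)))"
```

```text
t 31.05 p [ 0.4105 -0.3036  0.2025] tilt 35.59 az 8.52 ty [-0.175  0.984 -0.019] q [-0.534  0.273 -0.441 -0.856 -0.508 -0.164] F [0.9 2.5 0.5] w 0.0393
mid [ 0.02158849 -0.0013303   0.0626495 ]
up [-1.5 -0.  -2. ]
```

Request:
send_rows --motion '[{"offset": [-0.5, 0, -0.7], "turn": 0}, {"offset": [-1, 0, -1.4], "turn": 0}, {"offset": [-1.5, 0, -2.1], "turn": 0}, {"offset": [-1.6, 0, -5], "turn": 0}, {"offset": [-1.6, 0, -10], "turn": 0}, {"offset": [-4, 0, -14], "turn": 0}, {"offset": [-6, 0, -18], "turn": 0}, {"offset": [-6, 0, -18], "turn": 0}]'

```text
t: 31.85
eef_pos: [0.3548, -0.3108, 0.3905]
ee_rot: [-3.106, 0.628, -2.945]
force: [0.5, -0.3, -1.0]
width: 0.0394
```

Request:
send_rows --motion '[{"offset": [0, 0, 0], "turn": 0}]'

```text
t: 31.95
eef_pos: [0.3544, -0.3097, 0.3848]
ee_rot: [-3.115, 0.623, -2.951]
force: [-0.3, -0.1, -1.8]
width: 0.0393
```

```bash
python3 held.py w13
```

```text
t 31.95 p [ 0.3544 -0.3097  0.3848] tilt 35.72 az 8.36 ty [-0.175  0.984 -0.021] q [-0.52  -0.052 -0.405 -0.539 -0.78  -0.564] F [-0.3 -0.1 -1.8] w 0.0393
held n [-0.018  -0.0187 -0.9997] c [ 3.730e-02 -1.000e-04  1.669e-01] rms 0.0006 x [-0.0053  0.0739] y [-0.02    0.0196] rect [34.  -0.3] [80.4 40.1] 1.3
t 32.0 p [ 0.3544 -0.3096  0.3834] tilt 35.60 az 8.52 ty [-0.175  0.984 -0.019] q [-0.52  -0.05  -0.406 -0.539 -0.78  -0.564] F [-0.  -0.4 -1.9] w 0.0392
```

```bash
cat >> tgt.py <<'E'
T2=slabtool((-.018,-.0187,-.9997));C2,_=course(G0,7.0,.095,.018);SC2=np.array([.0345,-.0002,.173]);At2=F@T2.T
E
cat > s3.py <<'E'
from tgt import *
s,A=rep();q0=s['q'];p0=s['eef_pos'];tv=At2[:2,2];print('tv',tv.round(3),'v',A[:2,2].round(3),'C2',C2.round(4))
tp=C2-At2@SC2;b=reach(tp,At2,10)[0];print('reach At2',tp.round(4),(b[0]*1e3).round(1),b[1].round(2))
def path(q,S,Aw):
    # straight move check
    return solve(q,S,Aw,1)
out=[]
for a in(-25,-10,5,20):
  for rho in(.42,.5):
    for z in(.36,.45):
      S=np.array([rho*np.cos(np.radians(a)),rho*np.sin(np.radians(a)),z]);qs=solve(q0,S,A,1)
      if np.linalg.norm(fk(qs,P)[0]-S)>3e-3: continue
      for da in(150,180,210,240):
        for dz in(-.7,0,.7):
          d=np.array([np.cos(np.radians(da)),np.sin(np.radians(da)),dz]);d/=np.linalg.norm(d)
          for rows in(4,8):
            q=qs;n=0
            for k in range(8 if rows==4 else 5):
                p,B=fk(q,P);o=B.T@d*5;q=call(q,[tuple(o*i)+(0,) for i in range(1,rows+1)],.55);n+=rows
                p,B=fk(q,P);t,tp,A2,ez,ex,sl=place(B,0,F,C2,T2,SC2)
                lean=np.degrees(np.arccos(np.clip((B@np.array([0,0,0])+0)@B[:,0]+1,-1,1)))
                S_=A2@T2;ln=np.degrees(np.arcsin(S_[:,1][2]))
                out.append((abs(ln)*1.5+abs(sl-22)+n*.05,a,rho,z,da,dz,rows,k+1,'slope %.1f lean %.1f'%(sl,ln),p.round(3),q.round(2)))
out.sort(key=lambda r:r[0])
for o in out[:10]:print(*o)
E
timeout 400 python3 s3.py
```

```text
t 32.0 p [ 0.3544 -0.3096  0.3834] tilt 35.60 az 8.52 ty [-0.175  0.984 -0.019] q [-0.52  -0.05  -0.406 -0.539 -0.78  -0.564] F [-0.  -0.4 -1.9] w 0.0392
tv [0.391 0.029] v [0.576 0.086] C2 [ 0.5688 -0.0064  0.0996]
reach At2 [ 0.5328 -0.0074  0.2723] 0.0 [ 0.35  0.15 -0.84  0.52 -0.21 -2.29]
5.757737083857527 20 0.5 0.45 150 0 4 5 slope 22.3 lean 3.0 [0.113 0.54  0.61 ] [ 1.85  0.04 -0.14  0.41 -1.43 -3.03]
5.759555792598046 20 0.5 0.45 180 -0.7 4 4 slope 22.7 lean 2.8 [0.263 0.149 0.393] [ 1.47 -0.52 -1.02  0.48 -1.   -3.03]
6.167973372118594 20 0.42 0.45 180 -0.7 4 5 slope 21.5 lean 3.1 [0.251 0.118 0.398] [ 1.56 -0.63 -1.02  0.43 -1.12 -3.03]
6.171748549919871 20 0.5 0.45 150 0 4 6 slope 21.0 lean 2.6 [0.009 0.645 0.633] [ 1.96  0.23  0.16  0.38 -1.57 -3.03]
6.198407195464114 20 0.5 0.45 150 0 4 7 slope 20.6 lean 2.3 [-0.13   0.756  0.65 ] [ 2.07  0.51  0.6   0.37 -1.77 -3.03]
6.299698286567492 20 0.42 0.45 150 0 4 6 slope 21.6 lean 3.1 [0.055 0.574 0.636] [ 1.93  0.1  -0.01  0.39 -1.52 -3.03]
6.579117436343621 20 0.42 0.45 150 0 4 8 slope 20.8 lean 2.5 [-0.227  0.79   0.665] [ 2.16  0.69  0.94  0.38 -1.95 -3.03]
6.606955691314896 5 0.5 0.45 150 0 4 7 slope 22.3 lean 3.3 [0.08  0.538 0.638] [ 1.91  0.03 -0.09  0.41 -1.51 -3.03]
6.75304163090494 5 0.5 0.45 150 0 4 8 slope 21.3 lean 2.9 [-0.03   0.645  0.66 ] [ 2.02  0.25  0.23  0.38 -1.64 -3.03]
6.766893245768164 20 0.42 0.45 150 0 4 7 slope 20.7 lean 2.7 [-0.064  0.683  0.656] [ 2.04  0.33  0.34  0.37 -1.67 -3.03]
```

Request:
send_rows --motion '[{"offset": [-2, 4.4, 0.5], "turn": 0}, {"offset": [-4, 8.8, 1], "turn": 0}, {"offset": [-6, 13.2, 1.5], "turn": 0}, {"offset": [-8, 17.6, 2], "turn": 0}, {"offset": [-10, 22, 2.6], "turn": 0}, {"offset": [-12, 26.4, 3.1], "turn": 0}, {"offset": [-14, 30.8, 3.6], "turn": 0}, {"offset": [-16, 35.2, 4.2], "turn": 0}]'

```text
t: 32.8
eef_pos: [0.4287, -0.0029, 0.4249]
ee_rot: [-3.117, 0.618, -2.951]
force: [1.2, -0.1, -0.3]
width: 0.0395
```

Request:
send_rows --motion '[{"offset": [-1.5, 3.4, 0.4], "turn": 0}, {"offset": [-3, 6.7, 0.8], "turn": 0}, {"offset": [-4.5, 10, 1.2], "turn": 0}, {"offset": [-4.5, 10, 1.2], "turn": 0}]'

```text
t: 33.2
eef_pos: [0.4559, 0.1053, 0.4397]
ee_rot: [-3.115, 0.618, -2.946]
force: [-0.4, -0.9, -1.5]
width: 0.0393
```

Request:
send_rows --motion '[{"offset": [4.9, 0.8, 0], "turn": 0}, {"offset": [9.9, 1.5, 0], "turn": 0}, {"offset": [14.8, 2.3, 0], "turn": 0}, {"offset": [19.8, 3.1, 0], "turn": 0}]'

```text
t: 33.6
eef_pos: [0.3606, 0.1042, 0.4105]
ee_rot: [-3.124, 0.567, -2.953]
force: [-0.5, 0.5, -0.6]
width: 0.0394
```

Request:
send_rows --motion '[{"offset": [5, 0.8, 0.3], "turn": 0}, {"offset": [9.9, 1.5, 0.5], "turn": 0}, {"offset": [14.9, 2.3, 0.8], "turn": 0}, {"offset": [19.9, 3.1, 1], "turn": 0}]'

```text
t: 34.0
eef_pos: [0.2981, 0.1163, 0.4213]
ee_rot: [-3.124, 0.52, -2.954]
force: [-0.8, 0.9, -0.5]
width: 0.0389
```

Request:
send_rows --motion '[{"offset": [4.9, 0.8, 0.5], "turn": 0}, {"offset": [9.9, 1.5, 1], "turn": 0}, {"offset": [14.8, 2.2, 1.5], "turn": 0}, {"offset": [19.8, 2.9, 2], "turn": 0}]'

```text
t: 34.4
eef_pos: [0.2729, 0.1104, 0.4166]
ee_rot: [-3.13, 0.472, -2.944]
force: [-0.1, -0.7, -1.9]
width: 0.0394
```

```bash
cat > s4.py <<'E'
from tgt import *
def go(hs=(.09,.04,.012,0.)):
    s,A=rep();q=np.r_[.35,.15,-.84,.5,-.2,-2.3]
    for h in hs:
        t,tp,A2,ez,ex,sl=place(A,h,F,C2,T2,SC2);qq=solve(q,tp,A2,1)
        print(h,'off',(A.T@(tp-s['eef_pos'])*100).round(2),'turn',round(t,2),'tcp',tp.round(4),'err',(np.linalg.norm(fk(qq,P)[0]-tp)*1e3).round(1),'slope %.1f lean %.1f'%(sl,np.degrees(np.arcsin((A2@T2)[2,1]))),qq.round(2))
    d=np.array([-.819,0,-.573])
    for k in(4,8):
        B=A;o=B.T@d*5;qn=call(s['q'],[tuple(o*i)+(0,) for i in range(1,k+1)],.55);p,B=fk(qn,P);t,tp,A2,ez,ex,sl=place(B,0,F,C2,T2,SC2)
        print('more',k,o.round(2),'slope %.1f lean %.1f'%(sl,np.degrees(np.arcsin((A2@T2)[2,1]))),p.round(3))
if __name__=='__main__':go()
E
python3 s4.py
```

```text
t 34.4 p [0.2729 0.1104 0.4166] tilt 27.06 az 9.87 ty [-0.191  0.981 -0.01 ] q [ 1.418 -0.602 -1.017  0.518 -1.056 -3.03 ] F [-0.1 -0.7 -1.9] w 0.0394
0.09 off [-16.91 -17.1   15.27] turn 3.79 tcp [ 0.5218 -0.0159  0.3593] err 0.0 slope 26.0 lean 2.1 [ 0.37  0.01 -0.68  0.22 -0.43 -2.  ]
0.04 off [-14.64 -17.05  19.72] turn 3.79 tcp [ 0.5218 -0.0159  0.3093] err 0.0 slope 26.0 lean 2.1 [ 0.36  0.07 -0.79  0.34 -0.26 -2.11]
0.012 off [-13.37 -17.02  22.22] turn 3.79 tcp [ 0.5218 -0.0159  0.2813] err 0.0 slope 26.0 lean 2.1 [ 0.3   0.11 -0.91  0.6  -0.1  -2.33]
0.0 off [-12.82 -17.01  23.29] turn 3.79 tcp [ 0.5218 -0.0159  0.2693] err 5.8 slope 26.0 lean 2.1 [ 0.24  0.12 -0.95  0.8  -0.04 -2.47]
more 4 [4.88 0.81 0.72] slope 23.5 lean 2.4 [0.262 0.104 0.407]
more 8 [4.88 0.81 0.72] slope 23.5 lean 2.4 [0.262 0.1   0.408]
```

Request:
send_rows --motion '[{"offset": [4.9, 0.8, 0.7], "turn": 0}, {"offset": [9.8, 1.6, 1.4], "turn": 0}, {"offset": [14.6, 2.4, 2.2], "turn": 0}, {"offset": [19.5, 3.2, 2.9], "turn": 0}]'

```text
t: 34.8
eef_pos: [0.2626, 0.1053, 0.4067]
ee_rot: [-3.135, 0.425, -2.934]
force: [0.5, 0.3, -0.4]
width: 0.0391
```

Request:
send_rows --motion '[{"offset": [4.9, 0.8, 1], "turn": 0}, {"offset": [9.7, 1.6, 2], "turn": 0}, {"offset": [14.6, 2.4, 3], "turn": 0}]'

```text
t: 35.1
eef_pos: [0.2535, 0.1044, 0.3952]
ee_rot: [-3.141, 0.376, -2.924]
force: [0.3, 0.5, -0.8]
width: 0.0394
```

Request:
send_rows --motion '[{"offset": [-3, -2.4, 2], "turn": 1}, {"offset": [-6, -4.8, 4], "turn": 2}, {"offset": [-9, -7.2, 6.4], "turn": 3}, {"offset": [-12, -9.6, 8.8], "turn": 4}, {"offset": [-15, -12, 11.2], "turn": 4}, {"offset": [-18, -14.4, 13.8], "turn": 4}, {"offset": [-19.8, -16.3, 16.1], "turn": 4}, {"offset": [-19.8, -16.3, 16.1], "turn": 4}]'

```text
t: 35.9
eef_pos: [0.5291, -0.0046, 0.3163]
ee_rot: [3.117, 0.374, -3.0]
force: [-0.5, 1.1, -0.2]
width: 0.0394
```

Request:
send_rows --motion '[{"offset": [0, 0, 0], "turn": 0}, {"offset": [0, 0, 0], "turn": 0}]'

```text
t: 36.1
eef_pos: [0.5271, -0.0034, 0.3164]
ee_rot: [3.117, 0.371, -3.0]
force: [-0.4, 0.9, -1.0]
width: 0.0393
```

```bash
python3 held.py w14; sed -i 's/(.09,.04,.012,0.)/(.03,.012,.004,0.,-.001)/' s4.py; python3 s4.py | head -6; cat > fin.py <<'E'
from check import *
s,A=rep();chk(C1,F,.096,'w15');
g=dict(np.load('w15.npz'))
w=cloud(g,1);im=g["frame"].astype(int);t=(w-C2)@F
m=(im.max(2)-im.min(2)<30)&(im.min(2)>110)&(abs(t[...,0])<.06)&(abs(t[...,1])<.035)&(t[...,2]>.001)&(t[...,2]<.012)
q=t[m];c=q.mean(0);V=np.linalg.svd(q-c,full_matrices=False)[2];n=V[2]*np.sign(V[2][2]);r=cv2.minAreaRect((q[:,:2]*1e3).astype(np.float32))
print('short: n',n.round(3),'face z',c[2].round(4),'rect',np.round(r[0],1),np.round(r[1],1),round(r[2],1),'N',len(q))
ok=n[2]>.997 and abs(c[2]-.006)<.0025 and abs(r[0][0])<4.5 and abs(r[0][1])<5 and abs(max(r[1])-80)<5
cv2.imwrite('pics/fin.png',g['frame']);print('ok',ok)
import sys
if ok and len(sys.argv)>1: print(job_done())
E
```

```text
t 36.1 p [ 0.5271 -0.0034  0.3164] tilt 21.32 az 12.02 ty [-0.15   0.988  0.023] q [ 0.388  0.094 -0.655  0.146 -0.46  -1.932] F [-0.4  0.9 -1. ] w 0.0393
held n [-0.0178 -0.0192 -0.9997] c [ 0.0372 -0.0002  0.1669] rms 0.0006 x [-0.0053  0.0737] y [-0.02    0.0195] rect [33.8 -0.3] [80.4 40.1] 1.1
t 36.15 p [ 0.5263 -0.003   0.3172] tilt 21.39 az 12.15 ty [-0.151  0.988  0.024] q [ 0.39   0.091 -0.656  0.146 -0.46  -1.932] F [-0.  -0.  -0.5] w 0.0396
t 36.15 p [ 0.5263 -0.003   0.3172] tilt 21.39 az 12.15 ty [-0.151  0.988  0.024] q [ 0.39   0.091 -0.656  0.146 -0.46  -1.932] F [-0.  -0.  -0.5] w 0.0396
0.03 off [-0.5  -1.47  1.66] turn 1.1 tcp [ 0.539  -0.0156  0.3032] err 0.0 slope 20.3 lean 2.8 [ 0.35  0.13 -0.64  0.12 -0.43 -1.9 ]
0.012 off [ 0.15 -1.51  3.33] turn 1.1 tcp [ 0.539  -0.0156  0.2852] err 0.0 slope 20.3 lean 2.8 [ 0.35  0.16 -0.66  0.14 -0.38 -1.91]
0.004 off [ 0.45 -1.53  4.08] turn 1.1 tcp [ 0.539  -0.0156  0.2772] err 0.0 slope 20.3 lean 2.8 [ 0.35  0.17 -0.68  0.14 -0.36 -1.92]
0.0 off [ 0.59 -1.54  4.45] turn 1.1 tcp [ 0.539  -0.0156  0.2732] err 0.0 slope 20.3 lean 2.8 [ 0.35  0.17 -0.68  0.15 -0.35 -1.92]
-0.001 off [ 0.63 -1.54  4.54] turn 1.1 tcp [ 0.539  -0.0156  0.2722] err 0.0 slope 20.3 lean 2.8 [ 0.35  0.17 -0.69  0.15 -0.34 -1.93]
```

Request:
send_rows --motion '[{"offset": [-0.5, -1.5, 1.7], "turn": 1.1}, {"offset": [-0.1, -1.5, 2.7], "turn": 1.1}, {"offset": [0.2, -1.5, 3.4], "turn": 1.1}, {"offset": [0.35, -1.5, 3.8], "turn": 1.1}, {"offset": [0.47, -1.5, 4.1], "turn": 1.1}, {"offset": [0.53, -1.5, 4.3], "turn": 1.1}, {"offset": [0.53, -1.5, 4.3], "turn": 1.1}, {"offset": [0.53, -1.5, 4.3], "turn": 1.1}]'

```text
t: 36.95
eef_pos: [0.5389, -0.0144, 0.276]
ee_rot: [3.107, 0.374, -3.019]
force: [-0.3, -0.5, -0.4]
width: 0.0393
```

Request:
send_rows --motion '[{"offset": [0, 0, 0], "turn": 0}, {"offset": [0, 0, 0], "turn": 0}, {"offset": [0, 0, 0], "turn": 0}, {"offset": [0, 0, 0], "turn": 0}, {"offset": [0, 0, 0], "turn": 0}, {"offset": [0, 0, 0], "turn": 0}]' --hand 1

```text
t: 37.55
eef_pos: [0.5389, -0.0145, 0.2757]
ee_rot: [3.107, 0.374, -3.019]
force: [-0.1, 0.2, -1.0]
width: 0.0819
```

Request:
send_rows --motion '[{"offset": [0, 0, -1], "turn": 0}, {"offset": [0, 0, -3], "turn": 0}, {"offset": [0, 0, -6], "turn": 0}, {"offset": [0, 0, -10], "turn": 0}, {"offset": [0, 0, -10], "turn": 0}, {"offset": [0, 0, -10], "turn": 0}, {"offset": [0, 0, -10], "turn": 0}]'

```text
t: 38.25
eef_pos: [0.5027, -0.0225, 0.3685]
ee_rot: [3.107, 0.373, -3.02]
force: [-0.9, -1.3, -0.1]
width: 0.0877
```

```bash
python3 fin.py go
```

```text
t 38.25 p [ 0.5027 -0.0225  0.3685] tilt 21.49 az 12.37 ty [-0.134  0.99   0.032] q [ 0.368 -0.008 -0.607  0.098 -0.603 -1.881] F [-0.9 -1.3 -0.1] w 0.0877
face n [-0.159 -0.017  0.987] z(face, want .006) 0.0124 x [-46.1  67.6] y [-19.4  21. ] rect [10.5  1. ] [114.8  41.3] 0.1 N 9402
short: n [-0.001 -0.     1.   ] face z 0.006 rect [1.6 1.6] [39.7 79.5] 89.1 N 6576
ok True
the job is handed in; nothing more can be done
None
```

View pics/fin.png

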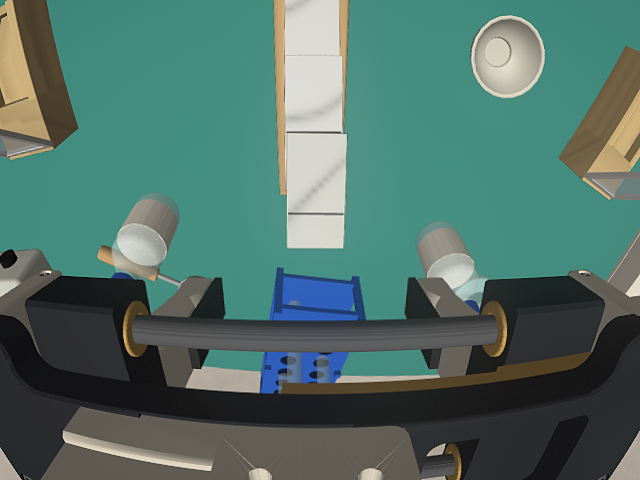

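Both slabs are laid on the stand and released, and the job was handed in at about 38 s, well inside the 72 s limit.

- **How it was done:** I pressed each slab with one finger, took it by its raised sides under the cover, and laid it, long slab first. The moves offer no tilt command, so I tilted the tool by driving the arm against its joint and reach limits in free space. The tool kept the tilt it reached.
- **Long slab:** measured by the wrist camera right after release, it was about 1 mm up the slope and 0.1 mm sideways from its course. It was flat to within 0.1 degree, with its face at the right height.
- **Short slab:** at the end it was 1.6 mm up the slope and 1.6 mm sideways, about 1 degree off straight, flat, and at the right height. It was set down by measured position with no contact force showing, so it may have settled about 2 mm on release.
- **Check that did not work:** the final re-measurement of the long slab mixed in points from the short slab lying over it (115 mm length, tilted plane), so it proves nothing. In the last picture the row looks straight and the long slab's lower edge still sits about at the gauge line.
- **Not measured:** positions rest on one wrist-camera fix of the gauge line, about 2 mm at best. That fix differed by about 3 mm from an earlier, rougher estimate, and a repeat measurement failed. I did not re-measure the bottles, beaker, bowl and cylinder. I saw nothing touched or tipped.

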